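Stack the mounting plates in the bench clamp

ROBOT

A 6-joint arm with a two-finger parallel gripper is mounted at the origin on the work surface. World frame = base frame: x ahead of the robot, y to its left, z up, the work surface at z = 0. Lengths are in m, angles in rad, forces in N, time in s.
With the tool pointing down it reaches from about 0.35 to 0.975 m from the base axis. Payload 4.9 kg.
Tool frame: the origin (TCP) lies midway between the tips of the shut fingers; the grasp point (between the pads) lies ctrl.grip_point_offset behind it (ctrl.grip_point_offset is the distance from the TCP to the grasp point, in m); x points along the fingers, y is the direction in which the jaws open and shut, and the axes are right-handed (so a half turn about x gives the same grasp; the last joint's range is limited). The gripper opens to 85 mm and grips with 20 to 120 N. Pads are 22 mm wide; open, the fingers measure 114 mm over their backs; the gripper's body (76 mm by 85 mm) begins 54 mm behind the grasp point. The pads swing forward as they close: fully open they stand 13 mm farther back than shut.
Start: joints at [-1.431, 0.053, 1.613, -0, 1.476, -0.119], TCP at [0.16, -0.604, 0.231] pointing down, gripper open.
Joint ranges: [-3.01, 3.01], [-1.01, 2.22], [0.06, 2.58], [-1.02, 4.17], [0.09, 2.62], [-3.14, 3.14]. Speed limits (rad/s): [2.57, 2.57, 3.14, 3.14, 3.14, 3.14].

INTERFACE

Orientations are given as a rotation vector (axis times angle).
In Python, from station import ctrl gives the robot as it stands. The module is installed in compiled form; this text tells all that it offers.
- The arm moves only by the tool drive_tool, never from a script. Its argument "commands" is text: rows parted by semicolons, each of 5 numbers parted by spaces: the closure, from -1 (fully open) to 1 (shut), so that 0 is half open, then the shift along the tool's x, y, z in units of 40 mm (1.0 is 40 mm), then the turn about the tool's x in units of 5 degrees (1.0 is 5 degrees). A call has 1 to 8 rows; each row is the pose to reach, as a shift and turn from the pose commanded when the call began, along the tool's axes at that moment; what a row does not reach only later rows make up. A row lasts 1/12 s, in which the tool goes at most 41.7 mm and 7.16 degrees, less where a joint would pass 70% of its speed; a pose out of reach is approached as far as the arm can. A call with a gripper value outside its range is refused whole. The fingers move at their own pace and stop on an object; "newtons" is the grip in N (left out, the last holds). Time passes only in rows, so rows that repeat a pose let the fingers close. It gives the time, the measured TCP pose, the force and the opening at its end, in the units of the state.
- ctrl.get_obs(): the state, without advancing time (a new reading comes with each control period).
- ctrl.get_image(name): name is "side" or "top"; returns (picture, depth): 384x512x3 uint8, blue, green, red; 384x512 float32, m along the optical axis (not along the pixel's ray), 0 where there is no reading.
- ctrl.camera_info(name): a dict with "K" (3x3 intrinsics, pixels), "k1" (the pictures are not rectified: a ray, as slopes to the right and down, at radius r is drawn at 1 + k1 r^2 times it, then the intrinsics apply), "T" (4x4, takes a point from camera to world coordinates). Camera axes: x right, y down, z forward; pixel columns grow to the right and rows downward; lengths in m; the calibration is good to about 2 mm. A picture is of the moment at which its call begins. camera_info takes no time and is no camera call.
- ctrl.finish_job(): hands the job in, once; it reports no verdict.
The state is a dict: "t": time; "q": joint angles; "dq": joint speeds; "effort": joint torques, N m; "tool_pos": TCP position; "tool_rot": TCP orientation; "contact_force": force on the tool from outside, world axes, zero at the start; "wrist_torque": the same for the moment, N m; "opening": finger opening in m.
Only numpy, scipy, OpenCV 4.12 (cv2) and the standard library are available. Lean on these libraries where they do the work, as an engineer would, in place of code of your own. Each camera call takes 0.05 s, during which the arm holds its last target.

TASK

Swing the clamp lever on the bench fixture up and open until it stands upright or leans past it, then slide each aluminium plate along its lane until it hangs over the near edge of the wooden stand, take it by the overhang and lay it flat in the fixture, all plates neatly stacked between the stops and cheeks, ready for drilling. When all of them are in, swing the lever fully shut over the stack, let go, and leave the bottle, mug and hammer where they are.

Things in the scene. Friction and masses are not known exactly. Their poses are not given: they have to be found in the camera images.
- stand_edge (a point): Low fixed wooden stand, a solid box 220 x 248 mm, 60 mm high, left or right of the fixture. Point: middle of its top's near edge (towards the robot), at lane-floor height. The stand reaches 220 mm along +x and 124 mm to each side (y); its near face is vertical with free table before it. +x points away from the robot, turned up to 10 degrees.
- stand: The same stand; origin on the table, 80 mm behind the near edge. Four lanes run along x, centred at y = -90, -30, 30 and 90 mm, each 52 mm wide between battens 8 mm wide and 8 mm high; both ends of a lane are open.
- bed (a point): Top centre of the narrow bed rail of the grey fixture, 45 mm above the table: the centre of the lowest plate's underside belongs here, the next plates on top of it. +x points to the hinge end. The rail is 30 mm wide (a plate overhangs it 8 mm on each side) and stands 30 mm above the base; from x = -76 to 10 mm a plate's sides are free for fingers down to the base.
- fixture: The same fixture, fixed; origin on the table, 25 mm along +x from below the bed's centre. Base 260 x 110 x 15 mm. Measured from the bed's centre: near stop's inner face at x = -76 mm (30 mm wide, 14 thick), hinge block's at x = 76 mm: 6 mm play at each end of a plate. Two cheeks from x = 10 to 76 mm, inner faces at y = -27 and 27 mm: 4 mm play each side. Stops and cheeks rise 27 mm above the rail.
- lever_hinge (a point): The lever's hinge axis, fixed in the fixture: 115 mm along +x from the bed centre, 40 mm above the rail's top; the axis is the fixture's y axis. The lever is a steel bar 18 mm wide and 10 thick, with a sprung rubber foot (24 mm in diameter, 68 mm from the hinge) underneath that presses the stack with about 1 to 2 N.
- lever_knob (a point): Centre of the lever's black knob, a cylinder 22 mm in diameter and 36 mm long along the fixture's y: pinch it across its two flat ends. It is 140 mm from the hinge along the lever and 12 mm above the lever's centre line; when shut it is over the bed at x = -25 mm, 52 mm above the rail's top.
- lever (a joint): Lever angle in rad: 0 = fully shut (lying along -x over the bed), grows as it swings up and over towards +x, 1.57 = upright, stop at 1.9; upright or past it the foot is clear of the bed. A stiff hinge (friction 0.30 N m, 2 to 3 N at the knob): it stays where it is left. It starts shut or partly raised, up to 0.45.
- plate0_c (a point): Centre of an aluminium plate, 140 x 46 x 5 mm, 70 to 120 g; 3 or 4 are present, all alike. x along its length (starting roughly along the stand's x), z normal to it. Starts flat in the lane at y = -90 mm of the stand, its near end 20 to 50 mm behind the near edge, with 30 mm or more of bare lane behind its far end; the battens keep fingers off its sides.
- plate1_c (a point): Centre of an aluminium plate, 140 x 46 x 5 mm, 70 to 120 g; 3 or 4 are present, all alike. x along its length (starting roughly along the stand's x), z normal to it. Starts flat in the lane at y = -30 mm of the stand, its near end 20 to 50 mm behind the near edge, with 30 mm or more of bare lane behind its far end; the battens keep fingers off its sides.
- plate2_c (a point): Centre of an aluminium plate, 140 x 46 x 5 mm, 70 to 120 g; 3 or 4 are present, all alike. x along its length (starting roughly along the stand's x), z normal to it. Starts flat in the lane at y = 30 mm of the stand, its near end 20 to 50 mm behind the near edge, with 30 mm or more of bare lane behind its far end; the battens keep fingers off its sides.
- plate3_c (a point): Centre of an aluminium plate, 140 x 46 x 5 mm, 70 to 120 g; 3 or 4 are present, all alike. x along its length (starting roughly along the stand's x), z normal to it. Starts flat in the lane at y = 90 mm of the stand, its near end 20 to 50 mm behind the near edge, with 30 mm or more of bare lane behind its far end; the battens keep fingers off its sides.
- spray: White bottle, bystander, 72 mm in diameter, 170 mm tall; origin at the centre of its underside.
- mug: White mug, bystander, 80 mm in diameter, 95 mm tall; origin at the centre of its underside.
- hammer: Hammer lying on the bench, bystander, about 300 mm long along its x; origin under its middle.
Things that resemble listed ones, but are neither listed nor needed, are in the scene too. What is shaped like the part that bears plate1_c but purple is not meant.

How it is judged:
By the outcome, as a careful person would: the job done as asked, in the order asked, and still so for the second after the job is handed in, with the robot touching nothing.
Of plate0, plate1, plate2, plate3 only 3 to 4 are there at a start; the rules pass over those that are not, and their reading is None.
At some moment in a run one of plate0, plate1, plate2, plate3 may be knocked a few centimetres aside while the robot is not near it.
It also fails if it takes over 210 s, if anything falls off the work surface, if the arm or the gripper's body presses on something with over 40 N, if the wrist force passes 120 N, or if a joint passes its speed limit or range.

## Working session

There is one attempt and no reset: what is moved stays moved. The work goes in short steps, Python scripts to look and compute and a tool call to move; the robot and the scene stay as the last step left them, time stands still between calls to the robot, and variables do not carry over. Pictures are saved under pics/ and viewed, and the job is handed in when it is done.

Besides the shell and the picture viewer there is one more tool, called after ">>>" by a JSON object that holds its "api" and its "payload". drive_tool: Moves the arm, as the interface text tells. Its arguments: {"type":"object","properties":{"commands":{"type":"string"},"newtons":{"type":"number"}},"required":["commands"]}

```bash
mkdir -p pics; ls; cat > h.py <<'E'
import numpy as np, cv2
from station import ctrl
from scipy.spatial.transform import Rotation as R
def snap(n,tag):
    im,d=ctrl.get_image(n); cv2.imwrite(f'pics/{tag}.png',im); np.savez_compressed(f'pics/{tag}.npz',im=im,d=d); return im,d
def und(n,uv):
    c=ctrl.camera_info(n); K=np.array(c['K']); k1=c['k1']
    uv=np.atleast_2d(np.asarray(uv,float))
    return cv2.undistortPoints(uv.reshape(-1,1,2),K,np.array([k1,0,0,0,0.]),).reshape(-1,2)
def plane(n,uv,z):
    T=np.array(ctrl.camera_info(n)['T']); s=und(n,uv)
    r=np.c_[s,np.ones(len(s))]@T[:3,:3].T; o=T[:3,3]
    return o+r*((z-o[2])/r[:,2])[:,None]
def dep(n,uv,d):
    T=np.array(ctrl.camera_info(n)['T']); s=und(n,uv); uv=np.atleast_2d(uv).astype(int)
    z=d[uv[:,1],uv[:,0]]
    return (np.c_[s,np.ones(len(s))]*z[:,None])@T[:3,:3].T+T[:3,3]
def cloud(n,d):
    v,u=np.mgrid[0:d.shape[0],0:d.shape[1]]
    uv=np.c_[u.ravel(),v.ravel()]
    P=dep(n,uv,d).reshape(d.shape+(3,)); P[d==0]=np.nan; return P
def proj(n,P):
    c=ctrl.camera_info(n); T=np.linalg.inv(np.array(c['T'])); P=np.atleast_2d(P)
    q=P@T[:3,:3].T+T[:3,3]
    return cv2.projectPoints(q,np.zeros(3),np.zeros(3),np.array(c['K']),np.array([c['k1'],0,0,0,0.]))[0].reshape(-1,2)
E
python3 - <<'E'
from h import *
o=ctrl.get_obs();print(o); print(ctrl.grip_point_offset)
for n in('top','side'):
    c=ctrl.camera_info(n);print(n,c['K'],c['k1'],np.round(c['T'],3).tolist()); snap(n,n+'0')
print(R.from_rotvec(o['tool_rot']).as_matrix().round(3))
E
```

```text
pics
{'t': 0.0, 'q': array([-1.43101138e+00,  5.33321803e-02,  1.61428399e+00, -7.37458892e-06,
        1.47597698e+00, -1.19016069e-01]), 'dq': array([ 0.00040133, -0.00034196,  0.00011337,  0.00064051, -0.00177031,
        0.00118105]), 'effort': array([-5.10326718e-04, -3.93686235e+01, -3.70174706e+01, -1.32787613e-04,
        7.07163315e-03, -8.78180089e-06]), 'tool_pos': array([ 0.15985381, -0.60357819,  0.23008428]), 'tool_rot': array([ 2.08425496,  0.27332593, -2.08431405]), 'contact_force': array([ 0.09586229,  0.07185158, -0.56272509]), 'wrist_torque': array([-0.00861761,  0.00297346,  0.01387516]), 'opening': 0.08575839947398413}
0.0187
top [[353.82132622   0.         254.04938281]
 [  0.         353.82132622 186.50434207]
 [  0.           0.           1.        ]] 0.01524244106635185 [[0.024, -0.98, 0.2, 0.337], [-1.0, -0.023, 0.007, -0.004], [-0.003, -0.2, -0.98, 1.121], [0.0, 0.0, 0.0, 1.0]]
side [[401.07103413   0.         245.02362095]
 [  0.         401.07103413 191.26043036]
 [  0.           0.           1.        ]] -0.020863173379159373 [[-0.848, -0.322, 0.421, 0.057], [-0.53, 0.502, -0.683, 0.787], [0.008, -0.803, -0.596, 0.799], [0.0, 0.0, 0.0, 1.0]]
[[-0.     0.256 -0.967]
 [ 0.002 -0.967 -0.256]
 [-1.    -0.002 -0.   ]]
```

View pics/top0.png

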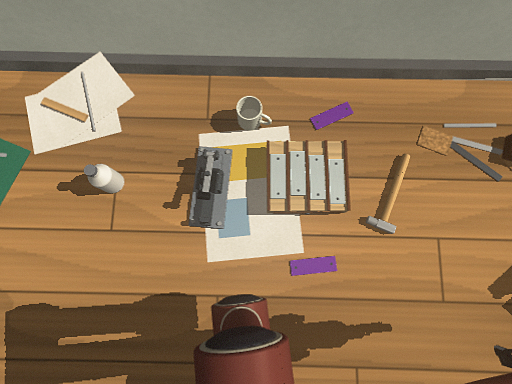

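View pics/side0.png

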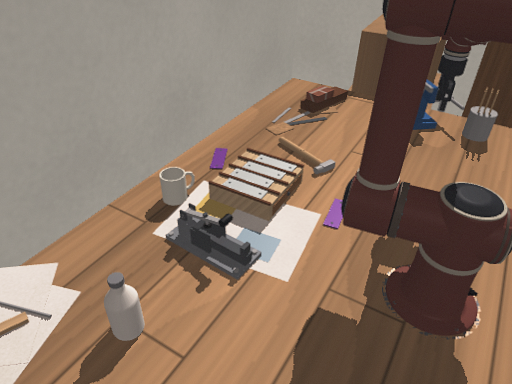

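The top view shows four bare-metal plates on the stand (around 278–337, 150–205) and the grey fixture (195–230, 148–228). Two purple plates at (331,116) and (313,265) are lookalikes and not wanted. I'll enlarge it to confirm.

```bash
python3 - <<'E'
from h import *
im=cv2.imread('pics/top0.png')[90:280,180:360]
cv2.imwrite('pics/c1.png',cv2.resize(im,None,fx=3.15,fy=3.15,interpolation=cv2.INTER_CUBIC)) if 0 else cv2.imwrite('pics/c1.png',cv2.resize(im,(560,591),interpolation=cv2.INTER_CUBIC))
im=cv2.imread('pics/side0.png')[140:275,155:315]
cv2.imwrite('pics/c2.png',cv2.resize(im,(700,590),interpolation=cv2.INTER_CUBIC))
E
```

```text
(no output)
```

View pics/c1.png

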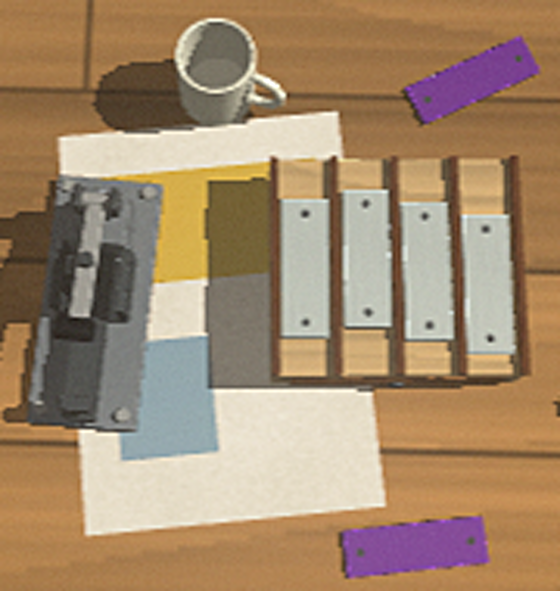

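View pics/c2.png

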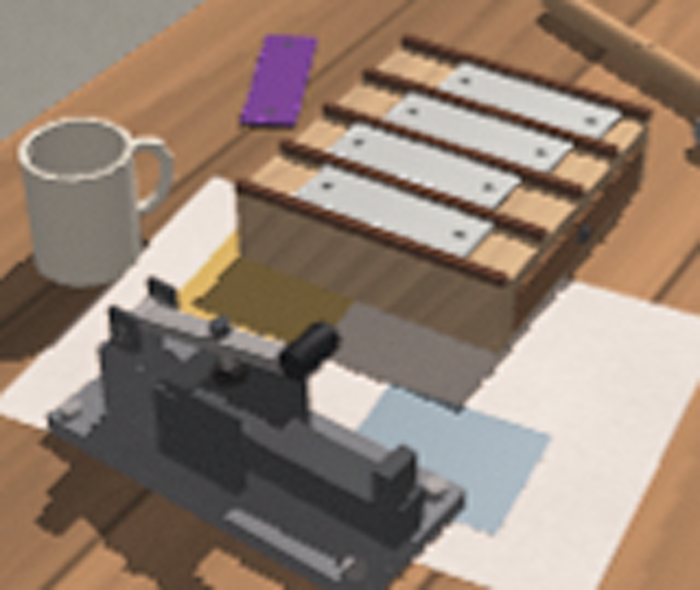

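```bash
cat >> h.py <<'E'
def plates(n,im,z=0.065,roi=None,show=True):
    hsv=cv2.cvtColor(im,cv2.COLOR_BGR2HSV).astype(int)
    m=((hsv[...,1]<45)&(hsv[...,2]>130)&(hsv[...,0]>60)).astype(np.uint8)
    if roi: k=np.zeros_like(m); k[roi[1]:roi[3],roi[0]:roi[2]]=1; m*=k
    out=[]
    cs,_=cv2.findContours(m,cv2.RETR_EXTERNAL,cv2.CHAIN_APPROX_NONE)
    for c in cs:
        if cv2.contourArea(c)<150: continue
        w=plane(n,c.reshape(-1,2),z)[:,:2]
        (ctr,sz,a)=cv2.minAreaRect((w*1000).astype(np.float32))
        if sz[0]<sz[1]: sz=sz[::-1]; a+=90
        a=(a+90)%180-90
        out.append((np.array(ctr).round(1),np.array(sz).round(1),round(a,1),c.reshape(-1,2).mean(0).round(0)))
    return out
E
python3 - <<'E'
from h import *
for n,r in(('top',(262,135,352,215)),('side',(205,140,310,215))):
    f=np.load(f'pics/{n}0.npz'); im,d=f['im'],f['d']
    for p in plates(n,im,roi=r): print(n,p)
    P=cloud(n,d)
    # stand pts
    z=P[...,2]
    s=(z>0.05)&(z<0.08)&(P[...,0]>.3)&(P[...,0]<.62)&(P[...,1]<-0.02)&(P[...,1]>-.32)
    w=(P[s][:,:2]*1000).astype(np.float32)
    print(n,'stand',cv2.minAreaRect(w),len(w), np.percentile(z[s],[5,50,95]))
    s=(z>0.066)&(z<0.085)&(P[...,0]>.3)&(P[...,0]<.62)&(P[...,1]<-0.02)&(P[...,1]>-.32)
    w=(P[s][:,:2]*1000).astype(np.float32)
    print(n,'batt',cv2.minAreaRect(w),len(w))
    s=(z>0.006)&(z<0.2)&(P[...,0]>.25)&(P[...,0]<.62)&(P[...,1]>0.01)&(P[...,1]<.25)
    w=(P[s][:,:2]*1000).astype(np.float32)
    print(n,'fix',cv2.minAreaRect(w),len(w)); 
    k=s&(z>.04); q=P[k]; print(np.c_[q[:,0].min(),q[:,0].max(),q[:,1].min(),q[:,1].max(),q[:,2].max()])
E
```

```text
top stand ((552.7877807617188, -160.29676818847656), (139.7119140625, 248.1086883544922), 1.4407812356948853) 3641 [0.05911341 0.06541191 0.07024267]
top batt ((553.0797729492188, -161.13975524902344), (139.0919952392578, 246.3655242919922), 1.4203206300735474) 1579
top fix ((435.91949462890625, 129.0246124267578), (234.5055694580078, 367.46270751953125), 89.680908203125) 2231
[[0.43637247 0.6198514  0.10180433 0.17976569 0.13963775]]
side stand ((550.0855712890625, -159.39418029785156), (143.1375274658203, 256.50384521484375), 0.8213732838630676) 2174 [0.05561872 0.06391569 0.06819657]
side batt ((550.7623291015625, -157.7484893798828), (139.7012481689453, 251.40760803222656), 1.2534972429275513) 451
side fix ((524.2239990234375, 147.3909912109375), (113.70021057128906, 192.24569702148438), 85.69408416748047) 2718
[[0.43280979 0.61998313 0.11081995 0.18435022 0.13632691]]
```

```bash
python3 - <<'E'
from h import *
f=np.load('pics/top0.npz'); im=f['im']; hsv=cv2.cvtColor(im,cv2.COLOR_BGR2HSV)
print([hsv[175,c] for c in(278,298,318,337)],hsv[209,278])
for n in('top','side'):
    f=np.load(f'pics/{n}0.npz'); im,d=f['im'],f['d']
    P=cloud(n,d)
    z=P[...,2]
    B=lambda x0,x1,y0,y1,z0,z1:(z>z0)&(z<z1)&(P[...,0]>x0)&(P[...,0]<x1)&(P[...,1]>y0)&(P[...,1]<y1)
    s=B(.4,.75,-.36,-.02,.05,.08)
    print(n,'stand',cv2.minAreaRect((P[s][:,:2]*1000).astype(np.float32)),s.sum(), np.percentile(z[s],[5,50,95]))
    s=B(.35,.75,.01,.25,.006,.2)
    print(n,'fix',cv2.minAreaRect((P[s][:,:2]*1000).astype(np.float32)),s.sum())
    # fixture high points: lever
    s=B(.35,.75,.01,.25,.075,.2); q=P[s]; i=np.argsort(q[:,0])
    print(q[i][::max(1,len(i)//30)].round(3).tolist())
E
```

```text
[array([ 39,  13, 193], dtype=uint8), array([ 45,  16, 197], dtype=uint8), array([ 39,  18, 194], dtype=uint8), array([ 45,  16, 197], dtype=uint8)] [ 18 107 224]
top stand ((593.8897094726562, -159.22393798828125), (221.87014770507812, 248.2013702392578), 1.4624264240264893) 5714 [0.05886281 0.0650297  0.07028389]
top fix ((549.500732421875, 128.2466583251953), (234.51632690429688, 392.9928283691406), 89.57272338867188) 2848
[[0.44, 0.14, 0.077], [0.502, 0.162, 0.129], [0.505, 0.15, 0.133], [0.508, 0.145, 0.132], [0.512, 0.152, 0.138], [0.516, 0.15, 0.134], [0.52, 0.148, 0.131], [0.529, 0.137, 0.114], [0.538, 0.14, 0.114], [0.543, 0.146, 0.114], [0.55, 0.147, 0.11], [0.557, 0.151, 0.108], [0.563, 0.133, 0.106], [0.569, 0.148, 0.107], [0.574, 0.107, 0.075], [0.579, 0.131, 0.079], [0.585, 0.135, 0.103], [0.594, 0.144, 0.104], [0.601, 0.172, 0.076], [0.607, 0.142, 0.101], [0.614, 0.118, 0.077], [0.621, 0.141, 0.095], [0.627, 0.141, 0.095], [0.633, 0.121, 0.089], [0.636, 0.158, 0.085], [0.639, 0.148, 0.088], [0.642, 0.133, 0.089], [0.645, 0.12, 0.102], [0.648, 0.15, 0.1], [0.651, 0.128,
[... 328 characters left out ...]
0.5, 0.155, 0.124], [0.502, 0.134, 0.128], [0.503, 0.154, 0.129], [0.506, 0.164, 0.119], [0.508, 0.165, 0.128], [0.512, 0.165, 0.116], [0.516, 0.163, 0.119], [0.533, 0.149, 0.112], [0.54, 0.144, 0.111], [0.547, 0.142, 0.11], [0.556, 0.153, 0.107], [0.563, 0.141, 0.078], [0.566, 0.136, 0.079], [0.571, 0.139, 0.079], [0.573, 0.144, 0.082], [0.576, 0.138, 0.112], [0.581, 0.15, 0.094], [0.589, 0.149, 0.099], [0.598, 0.15, 0.096], [0.608, 0.133, 0.097], [0.616, 0.141, 0.096], [0.625, 0.134, 0.094], [0.632, 0.148, 0.086], [0.634, 0.155, 0.076], [0.636, 0.124, 0.1], [0.638, 0.144, 0.088], [0.64, 0.16, 0.084], [0.644, 0.159, 0.089], [0.646, 0.134, 0.092], [0.649, 0.124, 0.102], [0.655, 0.158, 0.09]]
```

```bash
sed -i 's/(hsv\[...,0\]>60)/(hsv[...,0]>28)/' h.py; python3 - <<'E'
from h import *
T=[]
for n,r in(('top',(262,135,352,215)),('side',(205,140,310,215))):
    f=np.load(f'pics/{n}0.npz'); im,d=f['im'],f['d']
    for p in plates(n,im,roi=r): print(n,p)
    hsv=cv2.cvtColor(im,cv2.COLOR_BGR2HSV); P=cloud(n,d); z=P[...,2]
    s=(z>.009)&(z<.16)&(P[...,0]>.37)&(P[...,0]<.69)&(P[...,1]>.05)&(P[...,1]<.23)&(hsv[...,1]<70)&(hsv[...,2]<190)
    m=cv2.morphologyEx(s.astype(np.uint8),cv2.MORPH_OPEN,np.ones((3,3)))
    l,lab,st,_=cv2.connectedComponentsWithStats(m); k=lab==1+np.argmax(st[1:,4])
    lo=k&(z<.022); print(n,'base',cv2.minAreaRect((P[lo][:,:2]*1000).astype(np.float32)),lo.sum(),np.median(z[lo]))
    vv,uu=np.nonzero(lo); w=plane(n,np.c_[uu,vv],.015)[:,:2]*1000
    print(n,'base ray',cv2.minAreaRect(w.astype(np.float32)))
    # batten-based lane yaw via red-brown colour
    b=(hsv[...,2]<150)&(hsv[...,1]>80)&(z>.06)&(z<.08)&(P[...,0]>.45)&(P[...,0]<.73)&(P[...,1]<-.01)&(P[...,1]>-.33)
    l,lab,st,_=cv2.connectedComponentsWithStats(b.astype(np.uint8))
    for i in range(1,l):
        if st[i,4]>40:
            vv,uu=np.nonzero(lab==i); w=plane(n,np.c_[uu,vv],.068)[:,:2]
            L=cv2.fitLine(w.astype(np.float32),cv2.DIST_L2,0,.01,.01).ravel(); print(n,'batten',st[i,4],np.degrees(np.arctan(L[1]/L[0])).round(2),L[2:],w.min(0),w.max(0))
E
```

```text
top (array([ 576.1, -246.9]), array([137.6,  46.5]), 1.1, array([336., 181.]))
top (array([ 588.8, -187.4]), array([135.1,  46.7]), 1.4, array([317., 177.]))
top (array([587.8, -67.5]), array([138.4,  46.5]), 0.8, array([278., 176.]))
top (array([ 600.1, -128.5]), array([136.5,  46. ]), 0.2, array([297., 172.]))
top base ((560.2909545898438, 142.03843688964844), (110.61335754394531, 258.9451904296875), 85.96918487548828) 1341 0.016013415631170647
top base ray ((560.1907958984375, 141.8038787841797), (110.13121795654297, 258.9976501464844), 85.9103012084961)
top batten 156 1.87 [ 0.5916024  -0.03856065] [ 0.48085912 -0.04517439] [ 0.6973985  -0.03316366]
top batten 266 0.96 [ 0.58666646 -0.09688044] [ 0.4820555  -0.10257286] [ 0.702001   -0.08616198]
top batten 239 1.34 [ 0.5872249  -0.15647979] [ 0.4834684 -0.1653721] [ 0.70339205 -0.14517923]
top batten 246 1.53 [ 0.5945921  -0.21551973] [ 0.48488671 -0.22511384] [ 0.70476685 -0.20375242]
top batten 289 1.58 [ 0.59621984 -0.27614582] [ 0.48638129 -0.28523781] [ 0.70605757 -0.26326968]
side base ((558.3277587890625, 144.44390869140625), (112.83645629882812, 260.68170166015625), 85.78945922851562) 1226 0.01452342431237752
side base ray ((557.0986328125, 147.02215576171875), (113.1130142211914, 262.4639587402344), 86.16566467285156)
side batten 145 1.9 [ 0.59677005 -0.27277485] [ 0.48476412 -0.28264606] [ 0.704479   -0.25327145]
side batten 135 1.39 [ 0.5882511  -0.21247926] [ 0.48081098 -0.22196863] [ 0.70270367 -0.19347096]
side batten 144 0.83 [ 0.5777845  -0.15289834] [ 0.4797481  -0.16248151] [ 0.70038907 -0.13383792]
side batten 155 1.38 [ 0.5830829  -0.09366994] [ 0.47636666 -0.10211623] [ 0.69760891 -0.07456071]
side batten 210 1.37 [ 0.5831771  -0.03301003] [ 0.47567412 -0.04252294] [ 0.69766792 -0.02037751]
```

```bash
cat >> h.py <<'E'
YF,YS=-4.05,1.4
def fx(p,bed=(0.5344,0.1450,.045),yaw=YF):
    a=np.radians(yaw); return np.array([bed[0]+np.cos(a)*p[0]-np.sin(a)*p[1],bed[1]+np.sin(a)*p[0]+np.cos(a)*p[1],bed[2]+p[2]])
def st(p,e=(0.4830,-0.1617,.06),yaw=YS): return fx(p,e,yaw)
def go(targets,yaw):  # yaw = frame yaw; tool y = -frame y
    o=ctrl.get_obs(); M=R.from_rotvec(o['tool_rot']).as_matrix(); p=o['tool_pos']
    cur=np.degrees(np.arctan2(M[1,1],M[0,1])); dt=-((yaw-90-cur+180)%360-180)
    print('t',round(o['t'],2),'tcp',p.round(4),'yaw',round(cur+90,2),'F',o['contact_force'].round(1),'open',round(o['opening'],4))
    for t in np.atleast_2d(targets):
        s=M.T@(t-p)/.04; print(np.round(s,2),round(dt/5,2),'rows',round(np.linalg.norm(t-p)/.0417,1))
def lev(th): return fx([.115-.140*np.cos(th)+.012*np.sin(th),0,.040+.140*np.sin(th)+.012*np.cos(th)])
E
python3 -c "
from h import *
go([lev(.21)+[0,0,.10-.02]],YF)"
```

```text
t 0.1 tcp [ 0.1598 -0.6036  0.2302] yaw 14.83 F [-0.3 -0.4  0.3] open 0.0851
[  0.64 -15.85 -13.38] 3.78 rows 19.9
```

>>> {"api": "drive_tool", "payload": {"commands": "-1 0 -15.85 -13.38 3.78;-1 0 -15.85 -13.38 3.78;-1 0 -15.85 -13.38 3.78;-1 0 -15.85 -13.38 3.78;-1 0 -15.85 -13.38 3.78;-1 0 -15.85 -13.38 3.78;-1 0 -15.85 -13.38 3.78;-1 0 -15.85 -13.38 3.78"}}

```text
t: 0.77
tool_pos: [0.3028, -0.3009, 0.2308]
tool_rot: [-2.185, 0.078, 2.185]
contact_force: [0.4, 0.6, 0.6]
opening: 0.0853
```

```bash
python3 -c "
from h import *
go([lev(.21)+[0,0,.10-.02]],YF)"
```

```text
t 0.77 tcp [ 0.3028 -0.3009  0.2308] yaw -4.12 F [0.4 0.6 0.6] open 0.0853
[  0.63 -11.53  -4.49] -0.01 rows 11.9
```

>>> {"api": "drive_tool", "payload": {"commands": "-1 0 -11.53 -4.49 0;-1 0 -11.53 -4.49 0;-1 0 -11.53 -4.49 0;-1 0 -11.53 -4.49 0;-1 0 -11.53 -4.49 0;-1 0 -11.53 -4.49 0;-1 0 -11.53 -4.49 0;-1 0 -11.53 -4.49 0"}}

```text
t: 1.43
tool_pos: [0.4455, 0.0006, 0.2311]
tool_rot: [-2.186, 0.078, 2.185]
contact_force: [0.9, -0.9, -0.1]
opening: 0.0858
```

```bash
python3 -c "
from h import *
go([lev(.21)+[0,0,.10-.02]],YF)"
```

```text
t 1.43 tcp [0.4455 0.0006 0.2311] yaw -4.05 F [ 0.9 -0.9 -0.1] open 0.0858
[ 0.63 -3.76 -1.48] -0.0 rows 3.9
```

>>> {"api": "drive_tool", "payload": {"commands": "-1 0.6 -3.76 -1.48 0;-1 0.6 -3.76 -1.48 0;-1 0.6 -3.76 -1.48 0;-1 0.6 -3.76 -1.48 0;-1 0.6 -3.76 -1.48 0;-1 0.6 -3.76 -1.48 0"}}

```text
t: 1.93
tool_pos: [0.5145, 0.1456, 0.2057]
tool_rot: [-2.184, 0.075, 2.191]
contact_force: [-1.2, -0.3, -0.9]
opening: 0.0856
```

```bash
python3 -c "
from h import *
go([lev(.21)+[0,0,-.0235]],YF)
snap('side','s1');im=cv2.imread('pics/s1.png')[60:290,120:340]
cv2.imwrite('pics/s1c.png',cv2.resize(im,(570,596),interpolation=cv2.INTER_CUBIC))"
```

```text
t 1.93 tcp [0.5145 0.1456 0.2057] yaw -3.88 F [-1.2 -0.3 -0.9] open 0.0856
[ 2.58 -0.02 -0.02] 0.03 rows 2.5
```

View pics/s1c.png

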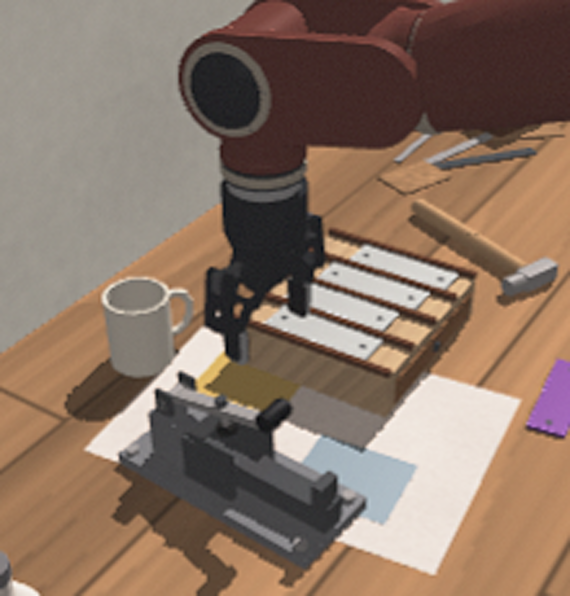

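The gripper is above the knob (crop 272,413), with the jaws opening across the fixture. I'll descend and pinch.

>>> {"api": "drive_tool", "payload": {"commands": "-1 0.8 0 -0.02 0;-1 1.6 0 -0.02 0;-1 2.3 0 -0.02 0;-1 2.58 0 -0.02 0;-1 2.58 0 -0.02 0"}}

```text
t: 2.4
tool_pos: [0.5132, 0.1425, 0.1009]
tool_rot: [-2.178, 0.081, 2.192]
contact_force: [-1.6, -0.0, -0.5]
opening: 0.0851
```

>>> {"api": "drive_tool", "payload": {"commands": "0.2 0 0 0 0;0.5 0 0 0 0;0.5 0 0 0 0;0.5 0 0 0 0;0.7 0 0 0 0;0.7 0 0 0 0", "newtons": 25}}

```text
t: 2.9
tool_pos: [0.5173, 0.1467, 0.1064]
tool_rot: [-2.186, 0.071, 2.178]
contact_force: [-0.1, 9.3, 2.0]
opening: 0.0357
```

```bash
python3 -c "
from h import *
g=np.array([0,0,-.0235])
go([lev(t)+g for t in (.21,.35,.5,.65,.8,.95,1.1,1.25,1.4,1.55,1.7,1.8)],YF)"
```

```text
t 2.9 tcp [0.5173 0.1467 0.1064] yaw -4.1 F [-0.1  9.3  2. ] open 0.0357
[0.1  0.01 0.06] -0.01 rows 0.1
[-0.36  0.01 -0.12] -0.01 rows 0.4
[-0.82  0.01 -0.38] -0.01 rows 0.9
[-1.23  0.   -0.7 ] -0.01 rows 1.4
[-1.59  0.   -1.09] -0.01 rows 1.8
[-1.89 -0.   -1.52] -0.01 rows 2.3
[-2.12 -0.   -1.99] -0.01 rows 2.8
[-2.28 -0.   -2.49] -0.01 rows 3.2
[-2.37 -0.   -3.01] -0.01 rows 3.7
[-2.37 -0.01 -3.54] -0.01 rows 4.1
[-2.29 -0.01 -4.06] -0.01 rows 4.5
[-2.2 -0.  -4.4] -0.01 rows 4.7
```

>>> {"api": "drive_tool", "payload": {"commands": "0.7 -0.23 0 -0.08 0;0.7 -0.46 0 -0.18 0;0.7 -0.69 0 -0.3 0;0.7 -0.92 0 -0.44 0;0.7 -1.13 0 -0.6 0;0.7 -1.33 0 -0.76 0;0.7 -1.51 0 -0.95 0;0.7 -1.69 0 -1.15 0"}}

```text
t: 3.57
tool_pos: [0.5602, 0.1436, 0.1713]
tool_rot: [-2.178, 0.071, 2.188]
contact_force: [-2.0, 9.3, -4.6]
opening: 0.0353
```

>>> {"api": "drive_tool", "payload": {"commands": "0.7 -0.15 0 -0.21 0;0.7 -0.3 0 -0.43 0;0.7 -0.42 0 -0.66 0;0.7 -0.53 0 -0.9 0;0.7 -0.61 0 -1.15 0;0.7 -0.69 0 -1.4 0;0.7 -0.74 0 -1.66 0;0.7 -0.78 0 -1.92 0"}}

```text
t: 4.23
tool_pos: [0.6373, 0.1382, 0.2027]
tool_rot: [-2.179, 0.071, 2.188]
contact_force: [-3.2, 8.6, -3.3]
opening: 0.0354
```

>>> {"api": "drive_tool", "payload": {"commands": "0.7 0 0 -0.26 0;0.7 0 0 -0.53 0;0.7 0.04 0 -0.79 0;0.7 0.08 0 -1.05 0;0.7 0.12 0 -1.22 0;0.7 0.17 0 -1.39 0;0.7 0.2 0 -1.5 0;0.7 0.2 0 -1.5 0"}}

```text
t: 4.9
tool_pos: [0.6983, 0.1338, 0.1952]
tool_rot: [-2.183, 0.071, 2.184]
contact_force: [2.2, 7.2, -1.7]
opening: 0.0354
```

```bash
python3 -c "
from h import *
g=np.array([0,0,-.0235])
go([lev(t)+g for t in (1.7,1.8)],YF)
o=ctrl.get_obs();p=o['tool_pos']-g-fx([.115,0,.04]);print(p)
snap('side','s2');im=cv2.imread('pics/s2.png')[60:290,120:340]
cv2.imwrite('pics/s2c.png',cv2.resize(im,(570,596),interpolation=cv2.INTER_CUBIC))"
```

```text
t 4.9 tcp [0.6983 0.1338 0.1952] yaw -4.0 F [ 2.2  7.2 -1.7] open 0.0354
[-0.09  0.01  0.48] 0.01 rows 0.5
[0.   0.01 0.15] 0.01 rows 0.1
[ 0.04923572 -0.00303408  0.13366589]
```

View pics/s2c.png

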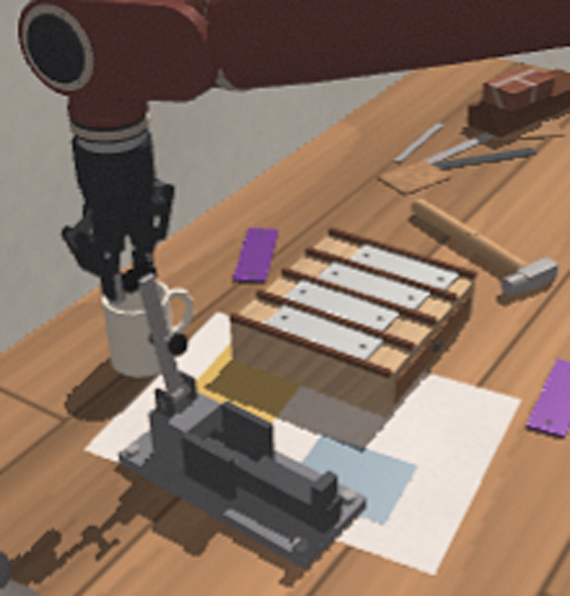

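>>> {"api": "drive_tool", "payload": {"commands": "-0.2 0 0 0 0;-0.6 0 0 0 0;-1 0 0 0 0;-1 0 0 0 0;-1 -1 0 0 0;-1 -2 0 0 0;-1 -2.5 0 0 0;-1 -2.5 0 0 0"}}

```text
t: 5.62
tool_pos: [0.7009, 0.131, 0.3041]
tool_rot: [-2.199, 0.077, 2.17]
contact_force: [0.7, -0.9, 1.2]
opening: 0.0851
```

```bash
python3 -c "
from h import *
go([st([.195,.09,.08])],YS)
im,d=snap('top','t2')
for p in plates('top',im,roi=(262,125,362,215)): print(p)
im=im[60:280,170:370]
cv2.imwrite('pics/t2c.png',cv2.resize(im,(540,594),interpolation=cv2.INTER_CUBIC))"
```

```text
t 5.62 tcp [0.7009 0.131  0.3041] yaw -4.09 F [ 0.7 -0.9  1.2] open 0.0851
[4.09 4.99 0.33] -1.1 rows 6.2
(array([ 576.1, -246.6]), array([137.6,  46. ]), 1.1, array([336., 181.]))
(array([ 588.8, -187.4]), array([135.1,  46.7]), 1.4, array([317., 176.]))
(array([587.8, -67.5]), array([138.4,  46.5]), 0.8, array([278., 175.]))
(array([ 600.1, -128.5]), array([136.5,  46. ]), 0.2, array([297., 172.]))
```

View pics/t2c.png

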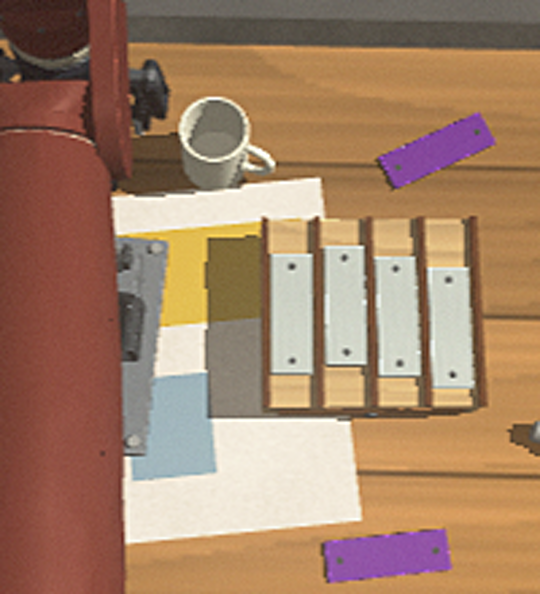

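>>> {"api": "drive_tool", "payload": {"commands": "1 2 4.99 0.33 -1.1;1 2 4.99 0.33 -1.1;1 2 4.99 0.33 -1.1;1 2 4.99 0.33 -1.1;1 2 4.99 0.33 -1.1;1 4 4.99 0.33 -1.1;1 4.1 4.99 0.33 -1.1;1 4.1 4.99 0.33 -1.1"}}

```text
t: 6.33
tool_pos: [0.6639, -0.0674, 0.1192]
tool_rot: [2.192, 0.029, -2.232]
contact_force: [-1.4, 0.1, -2.0]
opening: -0.0002
```

```bash
python3 -c "
from h import *
go([st([.195,.09,.08]),st([.195,.09,.003])],YS)
im,d=snap('side','s3');im=im[60:250,180:340]
cv2.imwrite('pics/s3c.png',cv2.resize(im,(500,594),interpolation=cv2.INTER_CUBIC))"
```

```text
t 6.33 tcp [ 0.6639 -0.0674  0.1192] yaw 1.29 F [-1.4  0.1 -2. ] open -0.0002
[-0.52 -0.01 -0.29] -0.02 rows 0.6
[ 1.4   0.   -0.32] -0.02 rows 1.4
```

View pics/s3c.png

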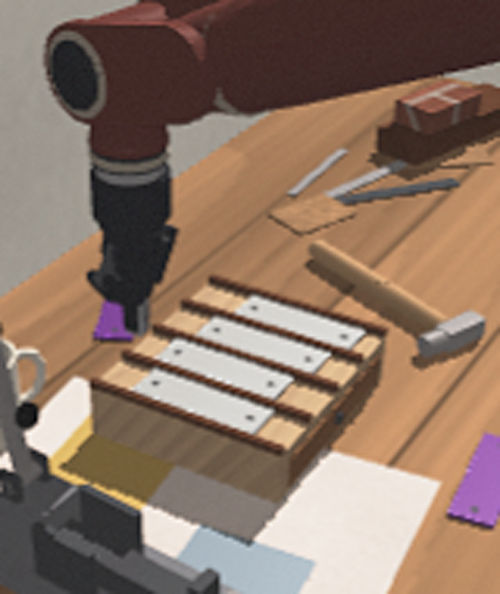

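>>> {"api": "drive_tool", "payload": {"commands": "1 0 0 0 0;1 0 0 0 0;1 0 0 0 0"}}

```text
t: 6.63
tool_pos: [0.673, -0.0668, 0.1348]
tool_rot: [2.214, 0.027, -2.202]
contact_force: [-0.6, -0.3, 0.4]
opening: -0.0001
```

```bash
python3 -c "
from h import *
go([st([.195,.09,.08]),st([.195,.09,.003])],YS)"
```

```text
t 6.63 tcp [ 0.673  -0.0668  0.1348] yaw 1.48 F [-0.6 -0.3  0.4] open -0.0001
[-0.13  0.01 -0.07] 0.02 rows 0.1
[ 1.79  0.   -0.06] 0.02 rows 1.7
```

>>> {"api": "drive_tool", "payload": {"commands": "1 0.6 0 -0.06 0;1 1.1 0 -0.06 0;1 1.5 0 -0.06 0;1 1.75 0 -0.06 0;1 1.8 0 -0.06 0;1 1.8 0 -0.06 0;1 1.8 0 -0.06 0;1 1.8 0 -0.06 0"}}

```text
t: 7.3
tool_pos: [0.6742, -0.067, 0.0604]
tool_rot: [2.211, 0.027, -2.206]
contact_force: [-0.6, 0.4, 0.2]
opening: -0.0
```

```bash
python3 -c "
from h import *
go([st([.195,.09,.003]),st([.11,.09,.003])],YS)
im,d=snap('side','s4');im=im[60:250,180:340]
cv2.imwrite('pics/s4c.png',cv2.resize(im,(500,594),interpolation=cv2.INTER_CUBIC))"
```

```text
t 7.3 tcp [ 0.6742 -0.067   0.0604] yaw 1.44 F [-0.6  0.4  0.2] open -0.0
[-0.06 -0.   -0.04] 0.01 rows 0.1
[-0.07 -0.    2.09] 0.01 rows 2.0
```

View pics/s4c.png

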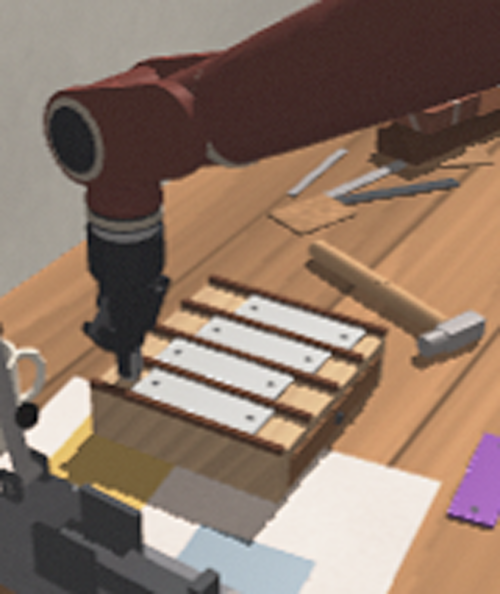

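>>> {"api": "drive_tool", "payload": {"commands": "1 -0.06 0 0.2 0;1 -0.06 0 0.45 0;1 -0.06 0 0.75 0;1 -0.06 0 1.05 0;1 -0.06 0 1.35 0;1 -0.06 0 1.65 0;1 -0.06 0 1.9 0;1 -0.06 0 2.05 0"}}

```text
t: 8.02
tool_pos: [0.5911, -0.0692, 0.0624]
tool_rot: [2.211, 0.027, -2.206]
contact_force: [1.7, 0.3, 2.9]
opening: -0.0
```

>>> {"api": "drive_tool", "payload": {"commands": "1 0 0 0.1 0;1 0 0 0.15 0;1 0 0 0.15 0;1 0 0 0.15 0"}}

```text
t: 8.35
tool_pos: [0.5858, -0.0694, 0.0621]
tool_rot: [2.209, 0.027, -2.208]
contact_force: [0.3, 0.7, 6.4]
opening: 0.0
```

```bash
python3 -c "
from h import *
go([st([.106,.09,.003])],YS)
im,d=snap('side','s5')
for p in plates('side',im,roi=(205,120,310,235)): print(p)
im=im[60:250,180:340]
cv2.imwrite('pics/s5c.png',cv2.resize(im,(500,594),interpolation=cv2.INTER_CUBIC))"
```

```text
t 8.35 tcp [ 0.5858 -0.0694  0.0621] yaw 1.43 F [0.3 0.7 6.4] open 0.0
[-0.02 -0.01 -0.02] 0.01 rows 0.0
```

View pics/s5c.png

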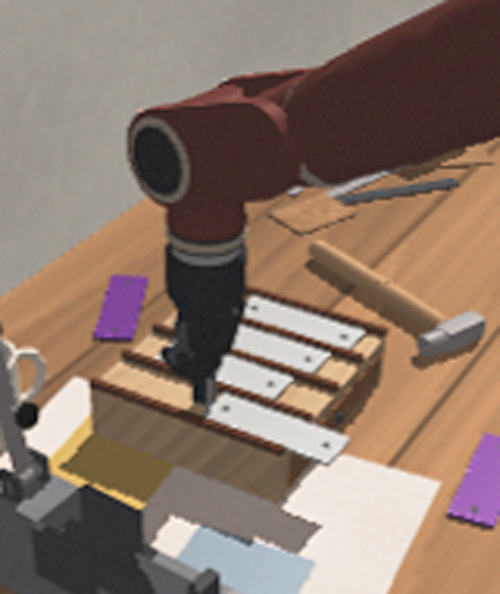

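>>> {"api": "drive_tool", "payload": {"commands": "1 -0.5 0 0 0;1 -1.3 0 0 0;1 -2 0 0 0;0 -2 0 0.9 0;-1 -2 0 1.8 0;-1 -2 0 2.6 0;-1 -2 0 3.1 0;-1 -2 0 3.2 0"}}

```text
t: 9.07
tool_pos: [0.4539, -0.0719, 0.1394]
tool_rot: [2.205, 0.028, -2.215]
contact_force: [-0.5, -0.3, -0.2]
opening: 0.0607
```

```bash
python3 -c "
from h import *
go([st([-.022,.09,.08]),st([-.022,.09,-.02])],YS)
im,d=snap('side','s6')
hsv=cv2.cvtColor(im,cv2.COLOR_BGR2HSV);print(hsv[195,275],hsv[180,258])
for p in plates('side',im,roi=(205,120,310,235)): print(p)
im=im[60:250,180:340]
cv2.imwrite('pics/s6c.png',cv2.resize(im,(500,594),interpolation=cv2.INTER_CUBIC))"
```

```text
t 9.07 tcp [ 0.4539 -0.0719  0.1394] yaw 1.4 F [-0.5 -0.3 -0.2] open 0.0607
[-0.02  0.01 -0.12] -0.0 rows 0.1
[ 2.48  0.02 -0.13] -0.0 rows 2.4
[ 26   8 217] [ 15  10 210]
```

View pics/s6c.png

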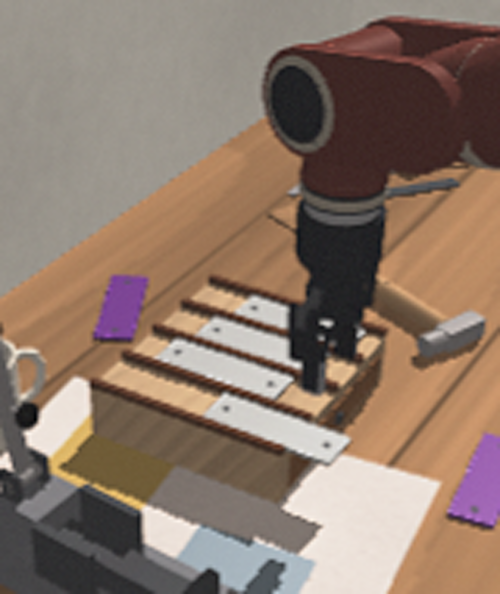

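```bash
cat >> h.py <<'E'
def meas(n,im,d,c,box=.1,zr=(.055,.075)):
    """low-sat bright pixels near world point c (xy), rayed onto mid height"""
    hsv=cv2.cvtColor(im,cv2.COLOR_BGR2HSV); P=cloud(n,d); z=P[...,2]
    s=(hsv[...,1]<40)&(hsv[...,2]>110)&(z>zr[0])&(z<zr[1])&(abs(P[...,0]-c[0])<box)&(abs(P[...,1]-c[1])<.04)
    m=cv2.morphologyEx(s.astype(np.uint8),cv2.MORPH_OPEN,np.ones((2,2)))
    l,lab,sta,_=cv2.connectedComponentsWithStats(m)
    if l<2: return None
    k=lab==1+np.argmax(sta[1:,4]); q=P[k]
    r=cv2.minAreaRect((q[:,:2]*1000).astype(np.float32)); (ctr,sz,a)=r
    if sz[0]<sz[1]: sz=sz[::-1]; a+=90
    a=(a+90)%180-90
    return np.round(ctr,1),np.round(sz,1),round(a,1),q[:,2].mean().round(4),int(k.sum())
E
python3 -c "
from h import *
f=np.load('pics/s6.npz'); print(meas('side',f['im'],f['d'],(.508,-.07),.12))
im,d=snap('top','t6'); print(meas('top',im,d,(.508,-.07),.12))
"
```

```text
(array([509.5, -85.9]), array([130.1, 116.8]), 15.5, np.float64(nan), 439)
(array([442.7, -68. ]), array([31.7, 12.2]), -89.0, np.float64(0.0498), 40)
```

>>> {"api": "drive_tool", "payload": {"commands": "-1 0.5 0.02 -0.13 0;-1 1.1 0.02 -0.13 0;-1 1.7 0.02 -0.13 0;-1 2.2 0.02 -0.13 0;-1 2.45 0.02 -0.13 0;-1 2.45 0.02 -0.13 0"}}

```text
t: 9.67
tool_pos: [0.4612, -0.0724, 0.0404]
tool_rot: [2.203, 0.03, -2.216]
contact_force: [-0.4, -0.2, 0.3]
opening: 0.0853
```

>>> {"api": "drive_tool", "payload": {"commands": "0 0 0 0 0;0.3 0 0 0 0;0.5 0 0 0 0;0.6 0 0 0 0;0.6 0 0 0 0;0.6 0 0 0 0;0.6 0 0 0 0;0.6 0 0 0 0", "newtons": 60}}

```text
t: 10.33
tool_pos: [0.4639, -0.0733, 0.0453]
tool_rot: [2.212, 0.027, -2.205]
contact_force: [-0.4, 0.9, 5.9]
opening: 0.0446
```

```bash
python3 -c "
from h import *
go([st([-.022,.09,-.02])],YS)
im,d=snap('side','s7')
im=im[60:250,180:340]
cv2.imwrite('pics/s7c.png',cv2.resize(im,(500,594),interpolation=cv2.INTER_CUBIC))"
```

```text
t 10.33 tcp [ 0.4639 -0.0733  0.0453] yaw 1.42 F [-0.4  0.9  5.9] open 0.0446
[ 0.13 -0.03  0.13] 0.0 rows 0.2
```

View pics/s7c.png

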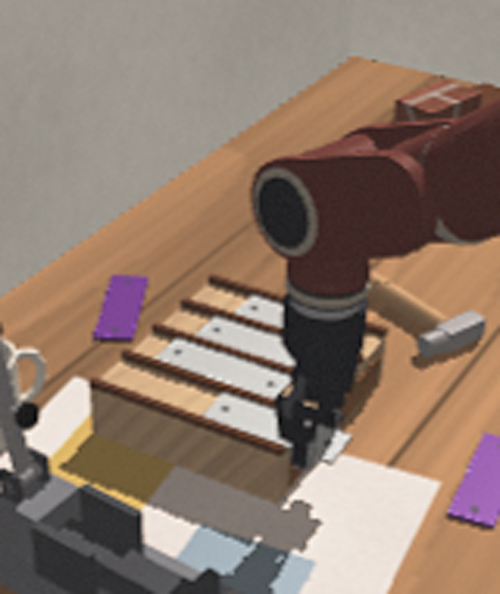

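>>> {"api": "drive_tool", "payload": {"commands": "0.6 -0.3 0 0 0;0.6 -0.8 0 0 0;0.6 -1.4 0 0 0;0.6 -2 0 0 0;0.6 -2.5 0 0 0;0.6 -2.8 0 0 0;0.6 -2.8 0 0 0;0.6 -2.8 0 0 0"}}

```text
t: 11.05
tool_pos: [0.4627, -0.0731, 0.1555]
tool_rot: [2.21, 0.027, -2.208]
contact_force: [0.5, 0.3, -2.6]
opening: 0.044
```

```bash
python3 -c "
from h import *
go([fx([-.05,0,.11])],YF)
for n in ('side','top'):
  im,d=snap(n,n+'8'); im=im[60:260,180:350]
  cv2.imwrite('pics/%s8c.png'%n,cv2.resize(im,(506,594),interpolation=cv2.INTER_CUBIC))"
```

```text
t 11.05 tcp [ 0.4627 -0.0731  0.1555] yaw 1.43 F [ 0.5  0.3 -2.6] open 0.044
[ 0.01 -5.53 -0.68] 1.1 rows 5.3
```

View pics/side8c.png

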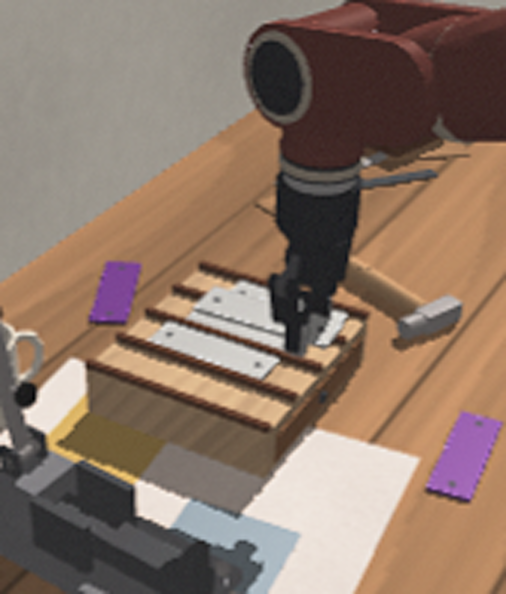

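View pics/top8c.png

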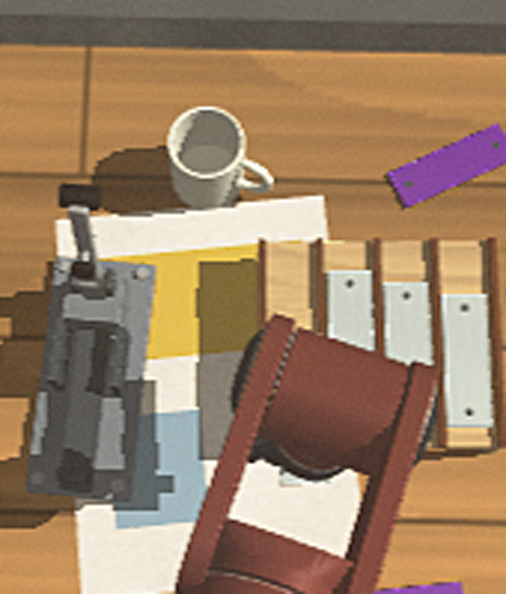

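```bash
cat >> h.py <<'E'
def held(n,im,d,p,ylim=.05):
    """plate in hand: light pixels ahead of the gripper"""
    hsv=cv2.cvtColor(im,cv2.COLOR_BGR2HSV); P=cloud(n,d); P=np.nan_to_num(P,nan=-9)
    s=(hsv[...,1]<45)&(hsv[...,2]>120)&(abs(P[...,2]-p[2]-.02)<.03)&(P[...,0]>p[0]-.05)&(P[...,0]<p[0]+.14)&(abs(P[...,1]-p[1])<ylim)
    l,lab,sta,_=cv2.connectedComponentsWithStats(s.astype(np.uint8))
    for i in range(1,l):
        if sta[i,4]<25: continue
        q=P[lab==i]; A=np.c_[q[:,:2]-p[:2],np.ones(len(q))]; c=np.linalg.lstsq(A,q[:,2],rcond=None)[0]
        res=A@c-q[:,2]; k=abs(res)<.006; c=np.linalg.lstsq(A[k],q[k,2],rcond=None)[0]
        (ctr,sz,a)=cv2.minAreaRect((q[:,:2]*1000).astype(np.float32))
        print(n,'n',len(q),'slope x,y',c[:2].round(3),'z at tcp',(c[2]-p[2]).round(4),'rect',np.round(ctr,1),np.round(sz,1),round(a,1),'xr',q[:,0].min().round(4),q[:,0].max().round(4),'y',q[:,1].min().round(4),q[:,1].max().round(4))
E
python3 -c "
from h import *
f=np.load('pics/side8.npz'); held('side',f['im'],f['d'],ctrl.get_obs()['tool_pos'])
"
```

```text
side n 244 slope x,y [-0.001 -0.027] z at tcp 0.0203 rect [525.3 -68.6] [92.3 48.4] 4.0 xr 0.4781 0.5715 y -0.0924 -0.0417
side n 47 slope x,y [-0.113  0.013] z at tcp 0.0186 rect [440.3 -77.3] [15.3 49.2] 7.9 xr 0.4323 0.4512 y -0.1007 -0.0523
```

>>> {"api": "drive_tool", "payload": {"commands": "0.6 0 -1 -0.4 0.2;0.6 0 -2 -0.6 0.4;0.6 0 -3 -0.75 0.8;0.6 0 -4 -0.9 1.1;0.6 0 -4.8 -0.93 1.1;0.6 0 -5.4 -0.94 1.1;0.6 0 -5.52 -0.94 1.1;0.6 0 -5.52 -0.94 1.1"}}

```text
t: 11.82
tool_pos: [0.4934, 0.1497, 0.1533]
tool_rot: [-2.183, 0.075, 2.191]
contact_force: [0.2, -0.1, -1.4]
opening: 0.0445
```

>>> {"api": "drive_tool", "payload": {"commands": "0.6 0 0 0 0;0.6 0 0 0 0;0.6 0 0 0 0"}}

```text
t: 12.07
tool_pos: [0.4945, 0.1474, 0.1549]
tool_rot: [-2.184, 0.08, 2.185]
contact_force: [1.1, 0.7, -1.4]
opening: 0.0439
```

```bash
python3 -c "
from h import *
go([fx([-.04,0,.11]),fx([-.04,0,.0])],YF)
im,d=snap('side','side9'); held('side',im,d,ctrl.get_obs()['tool_pos']); im=im[110:280,130:310]
cv2.imwrite('pics/side9c.png',cv2.resize(im,(630,595),interpolation=cv2.INTER_CUBIC))"
```

```text
t 12.07 tcp [0.4945 0.1474 0.1549] yaw -4.18 F [ 1.1  0.7 -1.4] open 0.0439
[-0.   -0.01  0.  ] -0.03 rows 0.0
[ 2.75 -0.01  0.  ] -0.03 rows 2.6
side n 205 slope x,y [-0.016 -0.017] z at tcp 0.0193 rect [582.8 144.9] [45.8 93.6] 88.0 xr 0.5367 0.6298 y 0.1218 0.1694
side n 41 slope x,y [-0.017  0.   ] z at tcp 0.0183 rect [469.1 149.2] [ 8.3 46.2] 1.7 xr 0.4654 0.4739 y 0.126 0.1722
```

View pics/side9c.png

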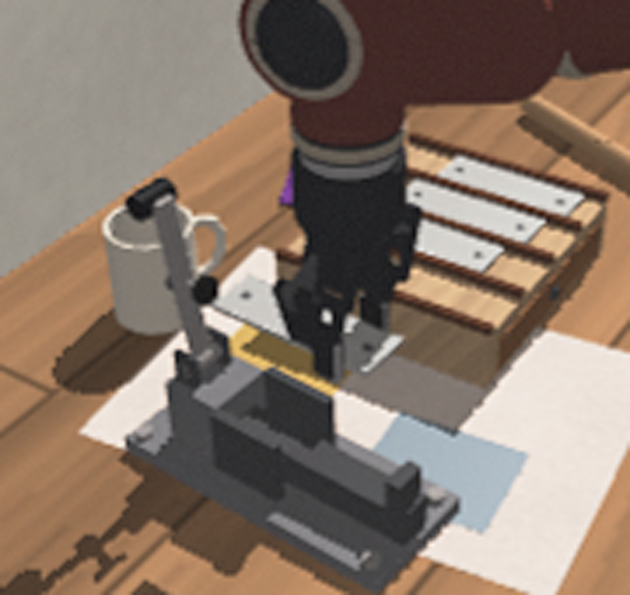

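```bash
python3 -c "
from h import *
f=np.load('pics/side9.npz'); d=f['d']
c=np.array([[222,290],[245,295],[270,282],[345,320],[368,347],[375,365],[395,340]])
uv=np.c_[130+c[:,0]/3.5,110+c[:,1]/3.5]
print(dep('side',uv.round(),d).round(4)); print(plane('side',uv,.1725).round(4))
# same for bed features
c=np.array([[495,330]])
"
```

```text
[[ 7.612e-01 -2.620e-02 -1.000e-04]
 [ 5.896e-01  1.450e-01  1.742e-01]
 [ 5.842e-01  1.223e-01  1.718e-01]
 [ 4.848e-01  1.659e-01  2.092e-01]
 [ 4.809e-01  1.462e-01  1.727e-01]
 [ 4.657e-01  1.606e-01  1.737e-01]
 [ 4.677e-01  1.302e-01  1.740e-01]]
[[0.6084 0.1486 0.1725]
 [0.5903 0.1443 0.1725]
 [0.5844 0.1213 0.1725]
 [0.5114 0.1293 0.1725]
 [0.4805 0.1462 0.1725]
 [0.4656 0.1601 0.1725]
 [0.4686 0.1293 0.1725]]
```

>>> {"api": "drive_tool", "payload": {"commands": "0.6 0.5 0 0 0;0.6 1.1 0 0 0;0.6 1.6 0 0 0;0.6 2 0 0 0;0.6 2.15 0 0 0;0.6 2.15 0 0 0;0.6 2.15 0 0 0"}}

```text
t: 12.7
tool_pos: [0.495, 0.1482, 0.0698]
tool_rot: [-2.185, 0.078, 2.184]
contact_force: [-0.3, 1.1, -0.4]
opening: 0.0446
```

```bash
python3 -c "
from h import *
go([fx([-.04,0,-.015])],YF)
im,d=snap('side','side10');im=im[110:280,130:310]
cv2.imwrite('pics/side10c.png',cv2.resize(im,(630,595),interpolation=cv2.INTER_CUBIC))"
```

```text
t 12.7 tcp [0.495  0.1482 0.0698] yaw -4.12 F [-0.3  1.1 -0.4] open 0.0446
[0.99 0.01 0.01] -0.01 rows 1.0
```

View pics/side10c.png

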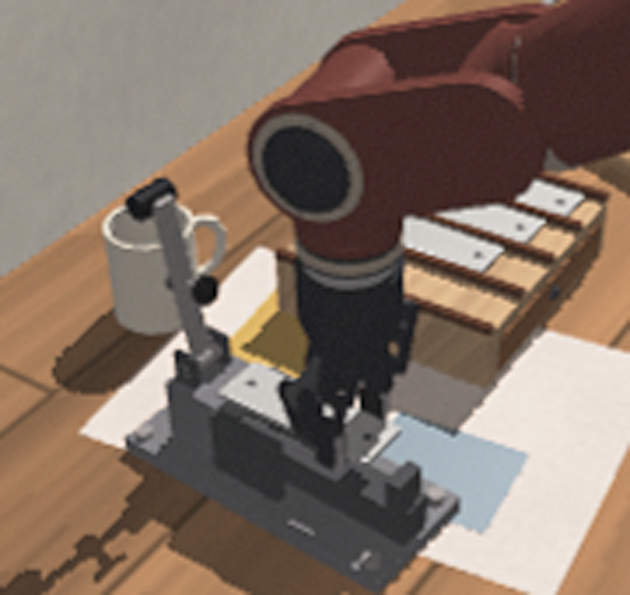

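>>> {"api": "drive_tool", "payload": {"commands": "0.6 0.2 0 0 0;0.6 0.4 0 0 0;0.6 0.6 0 0 0;0.6 0.75 0 0 0;0.6 0.85 0 0 0;0.6 0.92 0 0 0;0.6 0.92 0 0 0"}}

```text
t: 13.33
tool_pos: [0.4959, 0.1489, 0.035]
tool_rot: [-2.186, 0.078, 2.184]
contact_force: [-5.7, -1.1, 16.5]
opening: 0.0446
```

```bash
python3 -c "
from h import *
go([fx([-.04,0,-.0155])],YF)
im,d=snap('side','side11');im=im[110:280,130:310]
cv2.imwrite('pics/side11c.png',cv2.resize(im,(630,595),interpolation=cv2.INTER_CUBIC))"
```

```text
t 13.33 tcp [0.4959 0.1489 0.035 ] yaw -4.08 F [-5.7 -1.1 16.5] open 0.0446
[0.14 0.03 0.03] -0.01 rows 0.1
```

View pics/side11c.png

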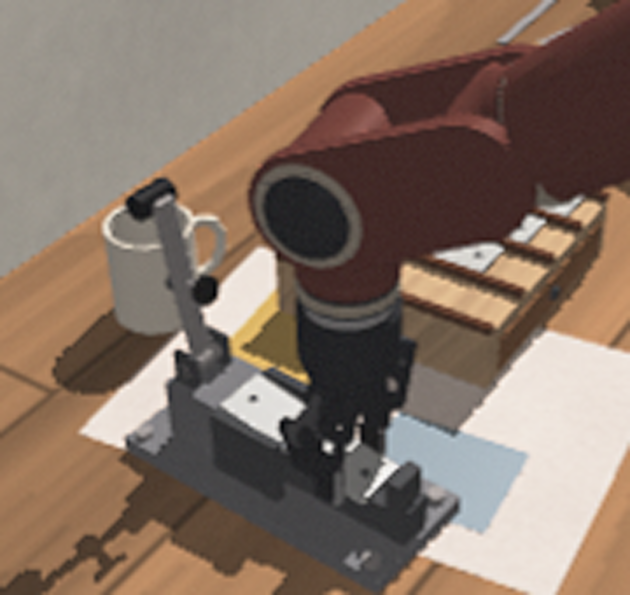

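```bash
python3 -c "
from h import *
f=np.load('pics/side11.npz'); d=f['d']
c=np.array([[240,400],[253,397],[270,385],[290,415],[230,415],[360,478],[373,490],[385,470],[366,470],[240,470],[400,500]])
uv=np.c_[130+c[:,0]/3.5,110+c[:,1]/3.5]
print(dep('side',uv.round(),d).round(4))
im,d=snap('top','t11');im=im[130:240,180:260]
cv2.imwrite('pics/t11c.png',cv2.resize(im,(430,591),interpolation=cv2.INTER_CUBIC))
"
```

```text
[[0.5972 0.1496 0.0712]
 [0.5914 0.1435 0.0731]
 [0.5881 0.1251 0.072 ]
 [0.5562 0.1415 0.0666]
 [0.5901 0.172  0.0733]
 [0.4811 0.1571 0.0513]
 [0.468  0.1579 0.0479]
 [0.4729 0.1356 0.0489]
 [0.4814 0.1469 0.0537]
 [0.5775 0.1796 0.0304]
 [0.4421 0.1648 0.0568]]
```

View pics/t11c.png

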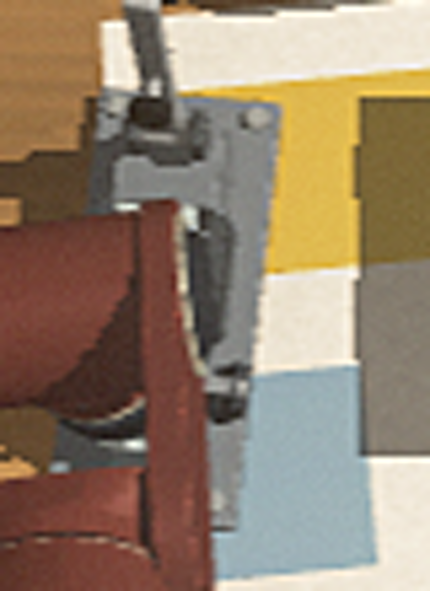

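```bash
python3 -c "
from h import *
f=np.load('pics/top8.npz'); im=f['im'][130:240,180:260]
cv2.imwrite('pics/t8f.png',cv2.resize(im,(430,591),interpolation=cv2.INTER_CUBIC))
f=np.load('pics/side8.npz'); im=f['im'][170:280,155:275]
cv2.imwrite('pics/s8f.png',cv2.resize(im,(645,591),interpolation=cv2.INTER_CUBIC))
"
```

```text
(no output)
```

View pics/t8f.png

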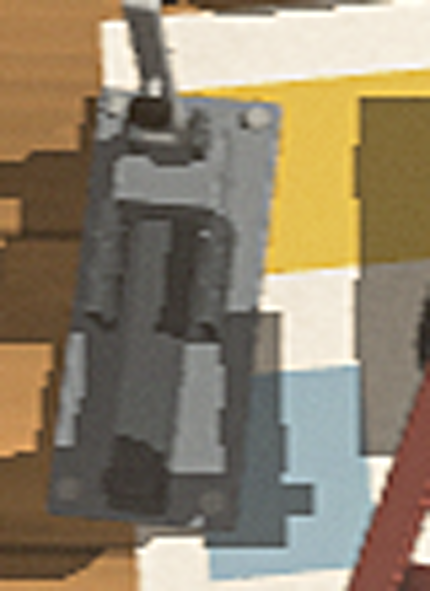

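View pics/s8f.png

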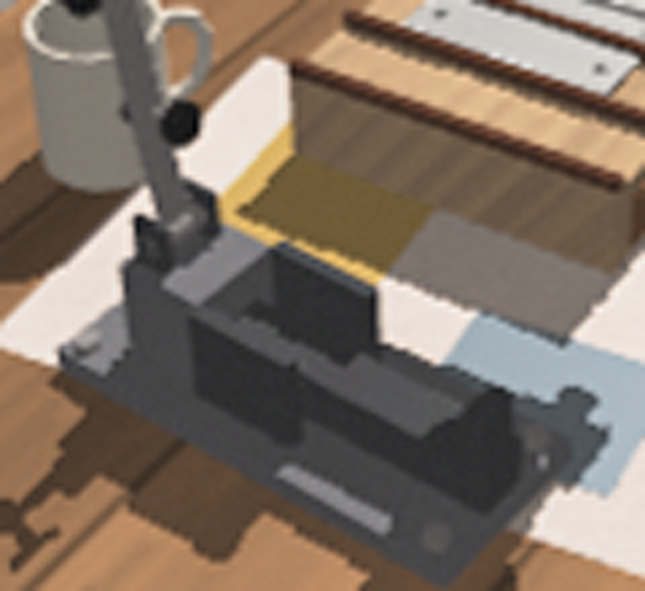

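```bash
python3 -c "
from h import *
c=np.array([[118,203],[215,206],[116,230],[112,310],[212,230],[200,320]])
uv=np.c_[180+c[:,0]/5.375,130+c[:,1]/5.375]-.4
b=np.array([.5344,.1450]);a=np.radians(YF);M=np.array([[np.cos(a),np.sin(a)],[-np.sin(a),np.cos(a)]])
for p in plane('top',uv,.072)[:,:2]: print(p.round(4),((p-b)@M.T).round(4))
print('corners')
c=np.array([[88,97],[281,104],[48,520],[238,530]]);uv=np.c_[180+c[:,0]/5.375,130+c[:,1]/5.375]-.4
for p in plane('top',uv,.015)[:,:2]: print(p.round(4),((p-b)@M.T).round(4))
c=np.array([[155,20*0+215],[182,330],[175,430],[118,430]])
print('side')
s=5.375
c=np.array([[245,300],[160,290],[275,250],[380,290],[195,312],[300,370],[245,305]]);uv=np.c_[155+c[:,0]/s,170+c[:,1]/s]-.4
for p in plane('side',uv,.072)[:,:2]: print(p.round(4),((p-b)@M.T).round(4))
c=np.array([[62,352],[445,585],[570,445]]);uv=np.c_[155+c[:,0]/s,170+c[:,1]/s]-.4
for p in plane('side',uv,.015)[:,:2]: print(p.round(4),((p-b)@M.T).round(4))
"
```

```text
[0.6069 0.1657] [0.0708 0.0257]
[0.6064 0.1104] [ 0.0743 -0.0294]
[0.591 0.166] [0.055  0.0249]
[0.5447 0.1657] [0.0088 0.0214]
[0.5923 0.1115] [ 0.0601 -0.0293]
[0.5402 0.116 ] [ 0.0078 -0.0285]
corners
[0.6874 0.1966] [0.149  0.0623]
[0.6857 0.0794] [ 0.1556 -0.0548]
[0.4311 0.2053] [-0.1073  0.0529]
[0.4278 0.0949] [-0.1028 -0.0575]
side
[0.5903 0.1532] [0.0552 0.0122]
[0.6314 0.1704] [0.095  0.0322]
[0.6009 0.1135] [ 0.0686 -0.0268]
[0.5371 0.1101] [ 0.0051 -0.0346]
[0.606 0.174] [0.0694 0.034 ]
[0.5367 0.1799] [-0.0002  0.035 ]
[0.588  0.1563] [0.0527 0.015 ]
[0.6888 0.189 ] [0.1509 0.0547]
[0.4303 0.2146] [-0.1088  0.0621]
[0.4268 0.1034] [-0.1044 -0.0491]
```

```bash
python3 -c "
from h import *
f=np.load('pics/side11.npz'); im=f['im'][205:265,180:255]
cv2.imwrite('pics/s11f.png',cv2.resize(im,(740,592),interpolation=cv2.INTER_CUBIC))
"
```

```text
(no output)
```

View pics/s11f.png

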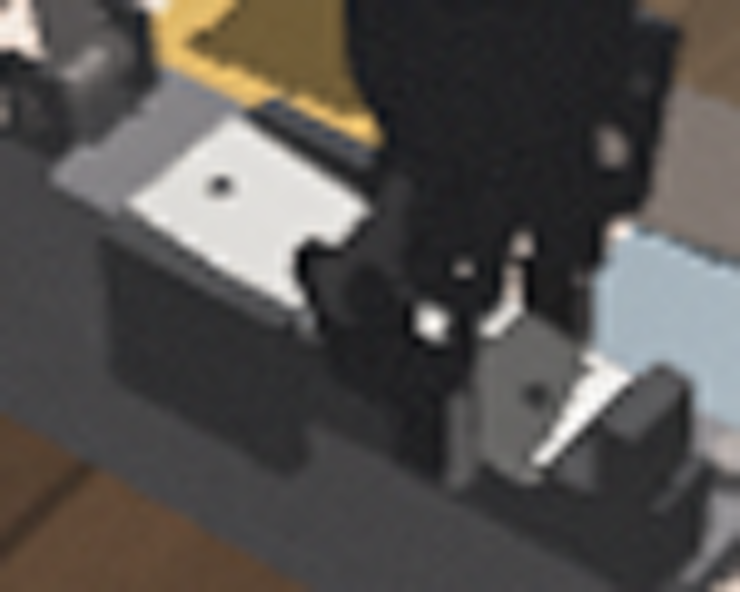

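The far end is resting on top of the hinge block, so the plate sits about 6 mm too far along +x. I'll lift a little, move back, and lower again.

>>> {"api": "drive_tool", "payload": {"commands": "0.6 -0.3 0 0 0;0.6 -0.45 0 0 0;0.6 -0.45 0.03 0.1 0;0.6 -0.45 0.03 0.16 0;0.6 -0.45 0.03 0.16 0;0.6 -0.45 0.03 0.16 0;0.6 -0.3 0.03 0.16 0"}}

```text
t: 14.02
tool_pos: [0.4886, 0.1479, 0.0448]
tool_rot: [-2.187, 0.077, 2.184]
contact_force: [-0.3, 0.7, -0.1]
opening: 0.0437
```

>>> {"api": "drive_tool", "payload": {"commands": "0.6 0.12 0 0 0;0.6 0.25 0 0 0;0.6 0.35 0 0 0;0.6 0.35 0 0 0;0.6 0.35 0 0 0"}}

```text
t: 14.43
tool_pos: [0.4884, 0.1477, 0.0314]
tool_rot: [-2.185, 0.078, 2.187]
contact_force: [-4.1, -1.3, 8.3]
opening: 0.044
```

```bash
python3 -c "
from h import *
go([fx([-.046,0,-.0155])],YF)
f=snap('side','s12'); im=f[0][205:265,180:255]
cv2.imwrite('pics/s12f.png',cv2.resize(im,(740,592),interpolation=cv2.INTER_CUBIC))
"
```

```text
t 14.43 tcp [0.4884 0.1477 0.0314] yaw -4.05 F [-4.1 -1.3  8.3] open 0.044
[ 0.05 -0.01 -0.  ] 0.0 rows 0.0
```

View pics/s12f.png

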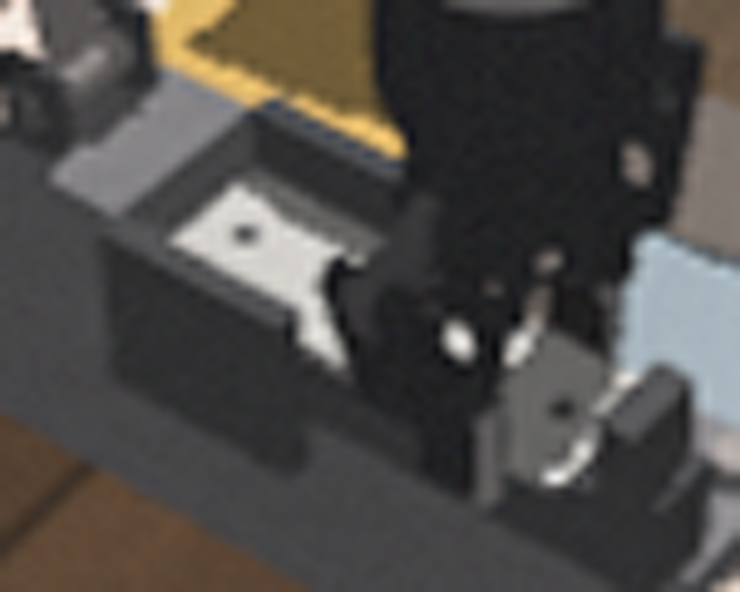

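>>> {"api": "drive_tool", "payload": {"commands": "0.2 0 0 0 0;-0.3 0 0 0 0;-0.5 0 0 0 0;-0.5 -0.3 0 0 0;-0.5 -1 0 0 0;-0.5 -2 0 0 0;-0.5 -3 0 0 0;-0.5 -3 0 0 0"}}

```text
t: 15.15
tool_pos: [0.4935, 0.1488, 0.1608]
tool_rot: [-2.201, 0.074, 2.166]
contact_force: [0.7, 0.2, 0.9]
opening: 0.0638
```

```bash
python3 -c "
from h import *
f=snap('side','s13'); im=f[0][205:265,180:255]
cv2.imwrite('pics/s13f.png',cv2.resize(im,(740,592),interpolation=cv2.INTER_CUBIC))
go([st([.207,.03,.08])],YS)
"
```

```text
t 15.2 tcp [0.4919 0.1485 0.1572] yaw -4.06 F [ 0.4  0.3 -0.2] open 0.0643
[ 0.48  6.51 -5.4 ] -1.09 rows 8.1
```

View pics/s13f.png

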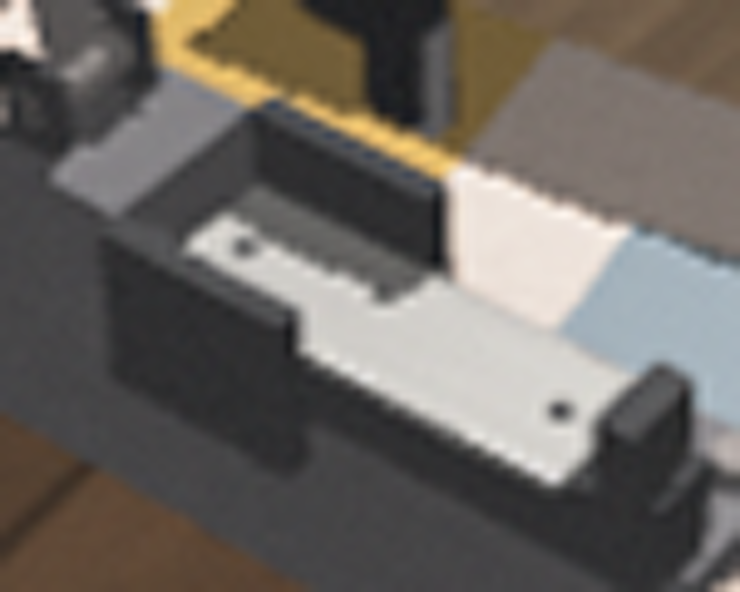

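>>> {"api": "drive_tool", "payload": {"commands": "1 0.1 1 -1 -0.2;1 0.1 2 -2 -0.5;1 0.1 3 -3 -0.8;1 0.3 4 -4 -1.1;1 0.4 5 -4.7 -1.1;1 0.45 5.8 -5.2 -1.1;1 0.45 6.4 -5.38 -1.1;1 0.45 6.5 -5.38 -1.1"}}

```text
t: 15.87
tool_pos: [0.6817, -0.1221, 0.1312]
tool_rot: [2.207, 0.029, -2.211]
contact_force: [0.8, 0.6, 0.1]
opening: 0.0002
```

>>> {"api": "drive_tool", "payload": {"commands": "1 0 0 0 0;1 0 0 0 0;1 0 0 0 0"}}

```text
t: 16.12
tool_pos: [0.6807, -0.1203, 0.1316]
tool_rot: [2.207, 0.028, -2.212]
contact_force: [-0.6, -1.1, -0.4]
opening: 0.0
```

```bash
python3 -c "
from h import *
c=np.array([[245,245],[560,410]]);uv=np.c_[180+c[:,0]/9.867,205+c[:,1]/9.867]-.45
print(plane('side',uv,.05))
im,d=snap('side','s14'); P=cloud('side',d)
im2,d2=snap('top','t14')
for p in plates('top',im2,roi=(262,125,362,225)): print(p)
go([st([.205,.03,.08]),st([.205,.03,.0025])],YS)
im=im[60:250,180:340]
cv2.imwrite('pics/s14c.png',cv2.resize(im,(500,594),interpolation=cv2.INTER_CUBIC))
"
```

```text
[[0.58667516 0.14099662 0.05      ]
 [0.47627983 0.14849807 0.05      ]]
(array([ 572.8, -194.1]), array([104.3,  36.3]), -0.9, array([320., 183.]))
(array([ 576.1, -246.8]), array([137.5,  46.1]), 1.4, array([336., 181.]))
t 16.22 tcp [ 0.6808 -0.1192  0.1324] yaw 1.5 F [-0.  -0.4  0.5] open -0.0001
[-0.19  0.19 -0.15] 0.02 rows 0.3
[ 1.75  0.19 -0.16] 0.02 rows 1.7
```

View pics/s14c.png

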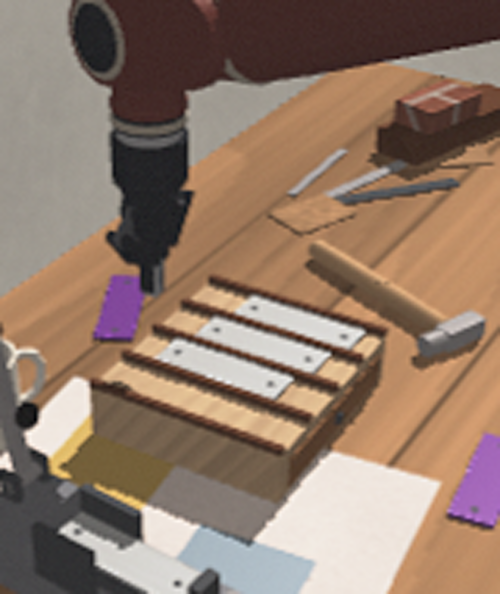

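>>> {"api": "drive_tool", "payload": {"commands": "1 0.3 0.15 -0.16 0;1 0.8 0.19 -0.17 0;1 1.3 0.19 -0.17 0;1 1.6 0.19 -0.17 0;1 1.7 0.19 -0.17 0;1 1.7 0.19 -0.17 0;1 1.7 0.19 -0.17 0"}}

```text
t: 16.8
tool_pos: [0.6888, -0.1275, 0.0656]
tool_rot: [2.209, 0.028, -2.207]
contact_force: [-0.0, -0.6, 0.4]
opening: 0.0002
```

```bash
python3 -c "
from h import *
go([st([.205,.03,.0025]),st([.105,.03,.0025])],YS)
im,d=snap('side','s15')
im=im[60:250,180:340]
cv2.imwrite('pics/s15c.png',cv2.resize(im,(500,594),interpolation=cv2.INTER_CUBIC))
"
```

```text
t 16.8 tcp [ 0.6888 -0.1275  0.0656] yaw 1.48 F [-0.  -0.6  0.4] open 0.0002
[ 0.08 -0.02  0.04] 0.02 rows 0.1
[ 0.08 -0.02  2.54] 0.02 rows 2.4
```

View pics/s15c.png

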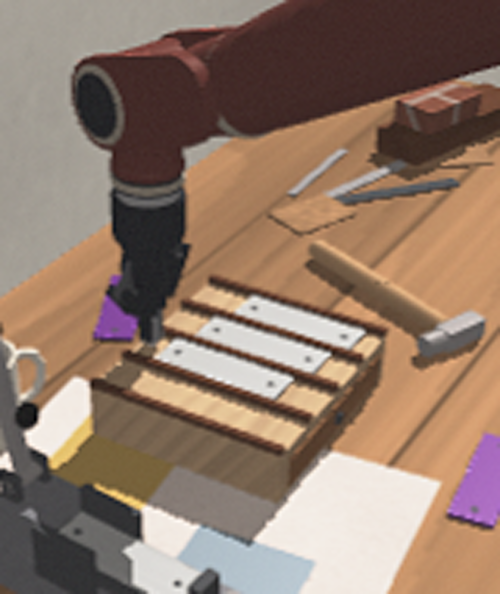

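>>> {"api": "drive_tool", "payload": {"commands": "1 0.07 0 0 0;1 0.07 0 0.2 0;1 0.07 0 0.5 0;1 0.07 0 0.8 0;1 0.07 0 1.15 0;1 0.07 0 1.5 0;1 0.07 0 1.85 0;1 0.07 0 2.15 0"}}

```text
t: 17.52
tool_pos: [0.6022, -0.1305, 0.0632]
tool_rot: [2.211, 0.027, -2.206]
contact_force: [1.0, -0.1, 0.5]
opening: -0.0002
```

>>> {"api": "drive_tool", "payload": {"commands": "1 0 0 0.2 0;1 0 0 0.35 0;1 0 0 0.4 0;1 0 0 0.4 0;1 0 0 0.4 0"}}

```text
t: 17.93
tool_pos: [0.5869, -0.1308, 0.0626]
tool_rot: [2.209, 0.027, -2.208]
contact_force: [0.1, -0.4, 2.3]
opening: 0.0001
```

```bash
python3 -c "
from h import *
go([st([.105,.03,.0025])],YS)
im,d=snap('side','s16')
im=im[60:250,180:340]
cv2.imwrite('pics/s16c.png',cv2.resize(im,(500,594),interpolation=cv2.INTER_CUBIC))
"
```

```text
t 17.93 tcp [ 0.5869 -0.1308  0.0626] yaw 1.43 F [ 0.1 -0.4  2.3] open 0.0001
[ 0.   -0.04 -0.01] 0.01 rows 0.0
```

View pics/s16c.png

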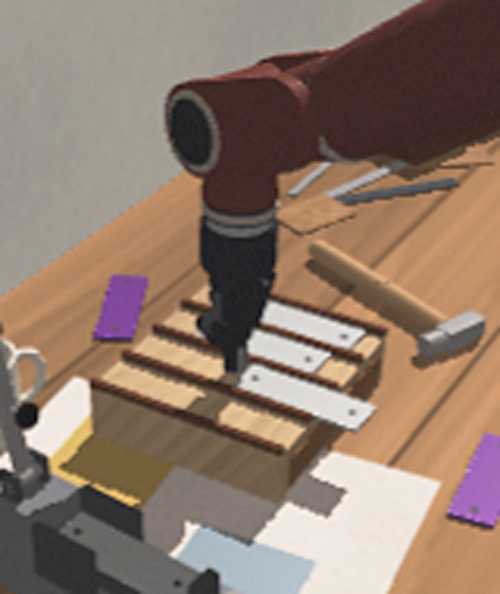

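>>> {"api": "drive_tool", "payload": {"commands": "1 -0.5 0 0 0;1 -1.3 0 0 0;1 -2 0 0 0;-1 -2 0 0.9 0;-1 -2 0 1.8 0;-1 -2 0 2.6 0;-1 -2 0 3.1 0;-1 -2 0 3.18 0"}}

```text
t: 18.65
tool_pos: [0.4564, -0.1332, 0.1406]
tool_rot: [2.206, 0.028, -2.213]
contact_force: [-0.7, -0.5, 0.3]
opening: 0.0605
```

>>> {"api": "drive_tool", "payload": {"commands": "-1 0 0 0 0;-1 0.5 0 0 0;-1 1.2 0 0 0;-1 1.8 0 0 0;-1 2.3 0 0 0;-1 2.55 0 0 0;-1 2.55 0 0 0;-1 2.55 0 0 0"}}

```text
t: 19.32
tool_pos: [0.46, -0.1338, 0.04]
tool_rot: [2.208, 0.028, -2.21]
contact_force: [-0.3, 1.2, 0.6]
opening: 0.0851
```

```bash
python3 -c "
from h import *
go([st([-.022,.03,-.02])],YS)
im,d=snap('side','s17')
im=im[60:250,180:340]
cv2.imwrite('pics/s17c.png',cv2.resize(im,(500,594),interpolation=cv2.INTER_CUBIC))
"
```

```text
t 19.32 tcp [ 0.46   -0.1338  0.04  ] yaw 1.45 F [-0.3  1.2  0.6] open 0.0851
[ 0.   -0.04 -0.01] 0.01 rows 0.0
```

View pics/s17c.png

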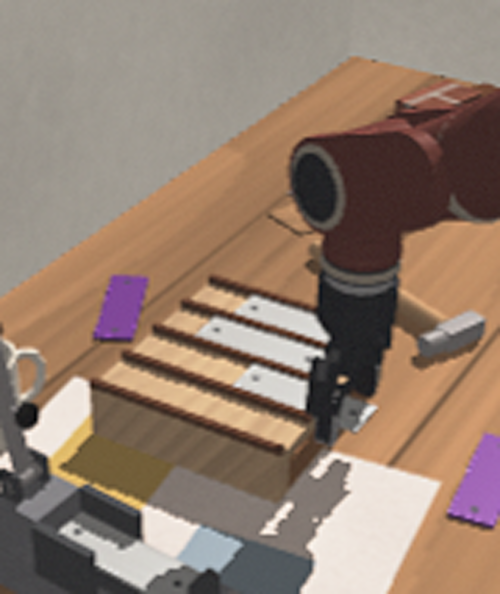

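>>> {"api": "drive_tool", "payload": {"commands": "0 0 0 0 0;0.3 0 0 0 0;0.5 0 0 0 0;0.6 0 0 0 0;0.6 0 0 0 0;0.6 0 0 0 0;0.6 0 0 0 0;0.6 0 0 0 0", "newtons": 60}}

```text
t: 20.03
tool_pos: [0.4601, -0.134, 0.0413]
tool_rot: [2.21, 0.027, -2.207]
contact_force: [-1.2, 1.1, 6.1]
opening: 0.0447
```

>>> {"api": "drive_tool", "payload": {"commands": "0.6 -0.3 0 0 0;0.6 -0.8 0 0 0;0.6 -1.4 0 0 0;0.6 -2 0 0 0;0.6 -2.5 0 0 0;0.6 -2.8 0 0 0;0.6 -2.8 0 0 0;0.6 -2.8 0 0 0"}}

```text
t: 20.7
tool_pos: [0.4594, -0.1338, 0.1523]
tool_rot: [2.209, 0.027, -2.208]
contact_force: [-0.2, -0.3, -1.2]
opening: 0.0445
```

```bash
python3 -c "
from h import *
go([fx([-.045,0,.11])],YF)
im,d=snap('side','s18'); held('side',im,d,ctrl.get_obs()['tool_pos'],.04)
im=im[60:250,180:340]
cv2.imwrite('pics/s18c.png',cv2.resize(im,(500,594),interpolation=cv2.INTER_CUBIC))
"
```

```text
t 20.7 tcp [ 0.4594 -0.1338  0.1523] yaw 1.43 F [-0.2 -0.3 -1.2] open 0.0445
[-0.07 -7.03 -0.93] 1.1 rows 6.8
side n 242 slope x,y [0.002 0.001] z at tcp 0.0231 rect [ 524.9 -128.6] [100.3  50.7] 6.6 xr 0.4723 0.575 y -0.1537 -0.0998
side n 26 slope x,y [0.147 0.046] z at tcp 0.0267 rect [ 439.5 -135. ] [ 9.2 39.6] 12.2 xr 0.4366 0.4482 y -0.1549 -0.1148
```

View pics/s18c.png

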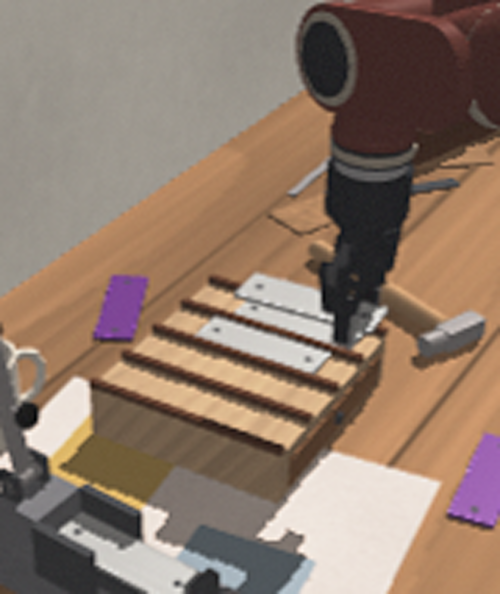

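>>> {"api": "drive_tool", "payload": {"commands": "0.6 0 -1 -0.3 0.2;0.6 0 -2 -0.5 0.4;0.6 0 -3 -0.7 0.8;0.6 0 -4 -0.9 1.1;0.6 0 -5 -0.93 1.1;0.6 0 -6 -0.93 1.1;0.6 0 -6.7 -0.93 1.1;0.6 0 -7 -0.93 1.1"}}

```text
t: 21.42
tool_pos: [0.4877, 0.1501, 0.1496]
tool_rot: [-2.182, 0.073, 2.192]
contact_force: [0.7, -0.9, -0.8]
opening: 0.0447
```

>>> {"api": "drive_tool", "payload": {"commands": "0.6 0 -0.02 0 0;0.6 0 -0.02 0 0;0.6 0 -0.02 0 0;0.6 0 -0.02 0 0"}}

```text
t: 21.75
tool_pos: [0.4896, 0.1465, 0.1515]
tool_rot: [-2.184, 0.08, 2.185]
contact_force: [0.3, -0.6, -0.9]
opening: 0.0444
```

```bash
cat >> h.py <<'E'
def holes(tag,win,z,scale=8):
    """dark spots on bright plate within window of side image; positions on plane z"""
    im=np.load(f'pics/{tag}.npz')['im']; u0,v0,u1,v1=win
    g=cv2.cvtColor(im,cv2.COLOR_BGR2GRAY)[v0:v1,u0:u1]
    G=cv2.resize(g,None,fx=scale,fy=scale,interpolation=cv2.INTER_CUBIC)
    bh=cv2.morphologyEx(G,cv2.MORPH_BLACKHAT,cv2.getStructuringElement(cv2.MORPH_ELLIPSE,(4*scale,4*scale)))
    m=(bh>35).astype(np.uint8)
    l,lab,sta,ce=cv2.connectedComponentsWithStats(m)
    for i in range(1,l):
        if sta[i,4]<scale*scale*.8 or sta[i,4]>scale*scale*14: continue
        c=(ce[i]+.5)/scale-.5+[u0,v0]; print(c.round(1),sta[i,4],plane('side',c,z)[0].round(4))
E
python3 -c "
from h import *
go([fx([-.046,0,.11])],YF)
im,d=snap('side','s19')
o=ctrl.get_obs()['tool_pos']
holes('s13',(185,215,255,260),.05)
print('now'); holes('s19',(185,170,255,230),o[2]+.021)
im=im[110:280,130:310]
cv2.imwrite('pics/s19c.png',cv2.resize(im,(630,595),interpolation=cv2.INTER_CUBIC))
"
```

```text
t 21.75 tcp [0.4896 0.1465 0.1515] yaw -4.19 F [ 0.3 -0.6 -0.9] open 0.0444
[-0.09 -0.04  0.03] -0.03 rows 0.1
[214.2 215.1] 393 [0.5994 0.0764 0.05  ]
[204.3 229.7] 341 [0.5861 0.1421 0.05  ]
[224.6 231.8] 189 [0.5339 0.1191 0.05  ]
[218.3 234.7] 73 [0.5419 0.1379 0.05  ]
[248.7 245.4] 143 [0.4499 0.1287 0.05  ]
[236.4 246.2] 393 [0.4759 0.1488 0.05  ]
[250.9 253.2] 86 [0.4302 0.15   0.05  ]
[253.7 253.6] 218 [0.4234 0.1473 0.05  ]
now
[187.2 170.1] 473 [0.6888 0.074  0.1727]
[253.9 173.1] 206 [ 0.5233 -0.0147  0.1727]
[249.7 177. ] 59 [0.523  0.0078 0.1727]
[252.7 184.9] 475 [0.4969 0.0354 0.1727]
[247.5 186.5] 137 [0.5046 0.0491 0.1727]
[211.4 192. ] 54 [0.5711 0.1206 0.1727]
[199.8 193.5] 427 [0.5928 0.1421 0.1727]
[211.3 196. ] 71 [0.5614 0.1346 0.1727]
[228.1 202.9] 324 [0.5087 0.1353 0.1727]
[199.6 208.7] 303 [0.5551 0.1925 0.1727]
[234.7 208.3] 205 [0.483  0.1444 0.1727]
[204.  229.1] 89 [0.5012 0.2467 0.1727]
```

View pics/s19c.png

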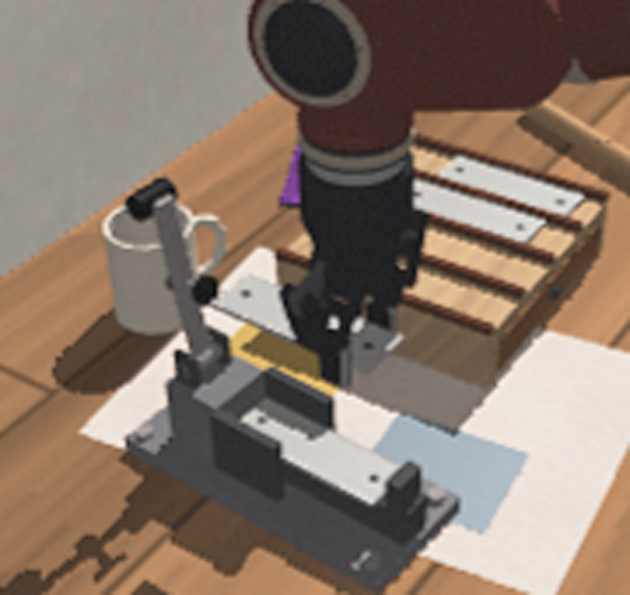

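>>> {"api": "drive_tool", "payload": {"commands": "0.6 0.3 -0.03 0.12 0;0.6 0.8 -0.03 0.12 0;0.6 1.3 -0.03 0.12 0;0.6 1.7 -0.03 0.12 0;0.6 1.9 -0.03 0.12 0;0.6 1.9 -0.03 0.12 0;0.6 1.9 -0.03 0.12 0"}}

```text
t: 22.38
tool_pos: [0.4846, 0.1491, 0.0757]
tool_rot: [-2.184, 0.078, 2.186]
contact_force: [0.2, 0.3, -0.4]
opening: 0.0446
```

```bash
python3 -c "
from h import *
go([fx([-.05,0,-.013])],YF)
im,d=snap('side','s20')
im=im[195:265,180:255]
cv2.imwrite('pics/s20c.png',cv2.resize(im,(640,597),interpolation=cv2.INTER_CUBIC))
"
```

```text
t 22.38 tcp [0.4846 0.1491 0.0757] yaw -4.1 F [ 0.2  0.3 -0.4] open 0.0446
[1.09 0.01 0.  ] -0.01 rows 1.0
```

View pics/s20c.png

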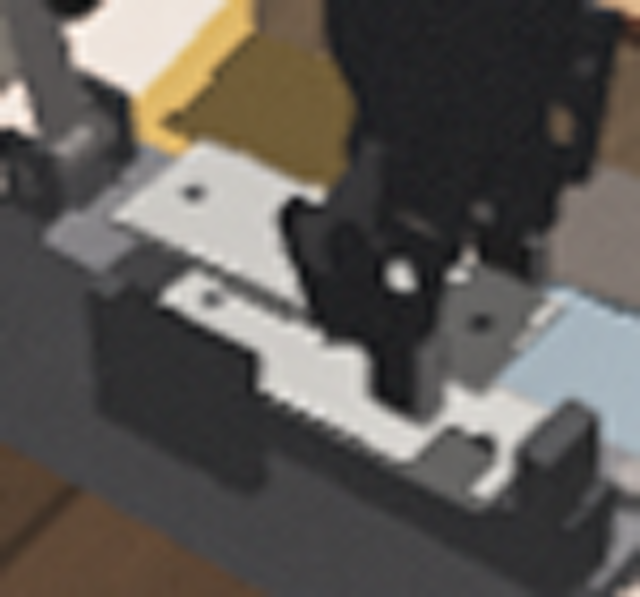

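```bash
python3 -c "
from h import *
for z in(.094,.097): print(plane('side',[[202.2,217.1],[235.9,232.3]],z).round(4))
"
```

```text
[[0.5901 0.1424 0.094 ]
 [0.4801 0.1442 0.094 ]]
[[0.5878 0.1451 0.097 ]
 [0.4783 0.1469 0.097 ]]
```

>>> {"api": "drive_tool", "payload": {"commands": "0.6 0.2 0 0 0;0.6 0.45 0 0 0;0.6 0.65 0 0 0;0.6 0.8 0 0 0;0.6 0.9 0 0 0;0.6 0.95 0 0 0;0.6 0.95 0 0 0"}}

```text
t: 23.02
tool_pos: [0.486, 0.1488, 0.0437]
tool_rot: [-2.184, 0.081, 2.19]
contact_force: [-18.3, -5.8, 38.2]
opening: 0.0445
```

```bash
python3 -c "
from h import *
go([fx([-.05,0,-.013])],YF)
im,d=snap('side','s21')
im=im[195:265,180:255]
cv2.imwrite('pics/s21c.png',cv2.resize(im,(640,597),interpolation=cv2.INTER_CUBIC))
"
```

```text
t 23.02 tcp [0.486  0.1488 0.0437] yaw -4.03 F [-18.3  -5.8  38.2] open 0.0445
[0.29 0.01 0.03] 0.0 rows 0.3
```

View pics/s21c.png

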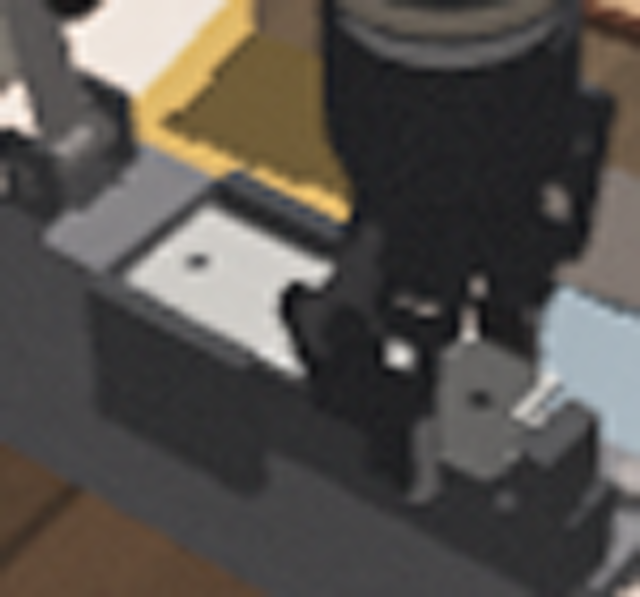

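>>> {"api": "drive_tool", "payload": {"commands": "0.6 -0.2 0 0 0;0.6 -0.25 0 0 0;0.6 -0.25 0 0 0;0.6 -0.25 0 0 0"}}

```text
t: 23.4
tool_pos: [0.4851, 0.1491, 0.0476]
tool_rot: [-2.186, 0.078, 2.185]
contact_force: [0.9, -2.1, 1.5]
opening: 0.0443
```

```bash
python3 -c "
from h import *
go([fx([-.05,0,-.013])],YF)
d=np.load('pics/s21.npz')['d']
c=np.array([[150,275],[195,262],[215,225],[280,280],[240,320],[280,345],[450,440],[480,400],[460,365],[540,400],[500,440],[550,430],[580,410],[100,255],[230,185]])
uv=np.c_[180+c[:,0]/8.53,195+c[:,1]/8.53]
print(np.c_[c,dep('side',uv.round(),d).round(4)])
im,d=snap('side','s22')
im=im[195:265,180:255]
cv2.imwrite('pics/s22c.png',cv2.resize(im,(640,597),interpolation=cv2.INTER_CUBIC))
"
```

```text
t 23.4 tcp [0.4851 0.1491 0.0476] yaw -4.07 F [ 0.9 -2.1  1.5] open 0.0443
[0.39 0.02 0.01] -0.0 rows 0.4
[[1.500e+02 2.750e+02 5.956e-01 1.567e-01 6.630e-02]
 [1.950e+02 2.620e+02 5.859e-01 1.469e-01 6.730e-02]
 [2.150e+02 2.250e+02 5.925e-01 1.287e-01 6.890e-02]
 [2.800e+02 2.800e+02 5.574e-01 1.397e-01 6.830e-02]
 [2.400e+02 3.200e+02 5.690e-02 7.875e-01 7.987e-01]
 [2.800e+02 3.450e+02 5.436e-01 1.591e-01 6.450e-02]
 [4.500e+02 4.400e+02 4.725e-01 1.699e-01 6.650e-02]
 [4.800e+02 4.000e+02 4.754e-01 1.511e-01 6.750e-02]
 [4.600e+02 3.650e+02 4.886e-01 1.405e-01 6.660e-02]
 [5.400e+02 4.000e+02 4.603e-01 1.408e-01 6.690e-02]
 [5.000e+02 4.400e+02 4.620e-01 1.575e-01 6.180e-02]
 [5.500e+02 4.300e+02 4.499e-01 1.525e-01 7.120e-02]
 [5.800e+02 4.100e+02 4.449e-01 1.410e-01 7.150e-02]
 [1.000e+02 2.550e+02 6.101e-01 1.640e-01 7.210e-02]
 [2.300e+02 1.850e+02 5.997e-01 1.098e-01 6.670e-02]]
```

View pics/s22c.png

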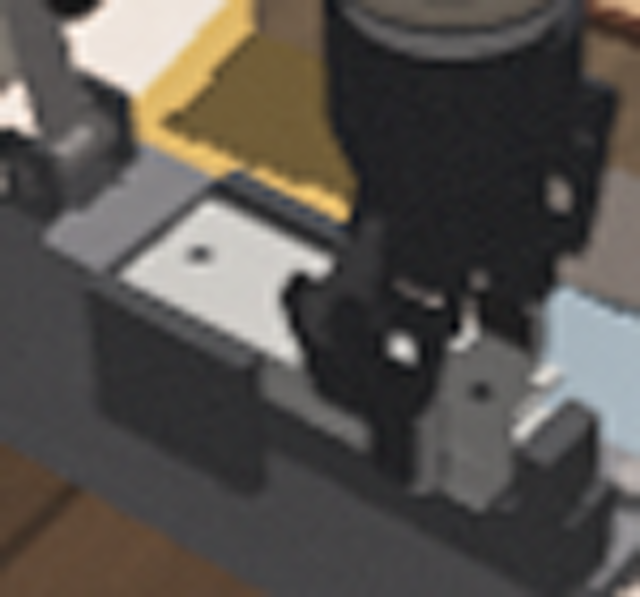

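The fingertips had landed on the edge of the lower plate: the plate was held level but about 14 mm high. I'll release it between the guides, then square up the stack by closing gently around it.

>>> {"api": "drive_tool", "payload": {"commands": "0.6 0.03 0 0 0;0.2 0.03 0 0 0;-0.3 0.03 0 0 0;-0.4 0.03 0 0 0;-0.4 0.03 0 0 0;-0.4 0.03 0 0 0"}}

```text
t: 23.95
tool_pos: [0.4845, 0.1497, 0.0464]
tool_rot: [-2.184, 0.077, 2.186]
contact_force: [-0.2, -0.4, 0.6]
opening: 0.0601
```

```bash
python3 -c "
from h import *
go([fx([-.05,0,-.015])],YF)
im,d=snap('side','s23')
im=im[195:265,180:255]
cv2.imwrite('pics/s23c.png',cv2.resize(im,(640,597),interpolation=cv2.INTER_CUBIC))
"
```

```text
t 23.95 tcp [0.4845 0.1497 0.0464] yaw -4.06 F [-0.2 -0.4  0.6] open 0.0601
[ 0.41  0.03 -0.  ] -0.0 rows 0.4
```

View pics/s23c.png

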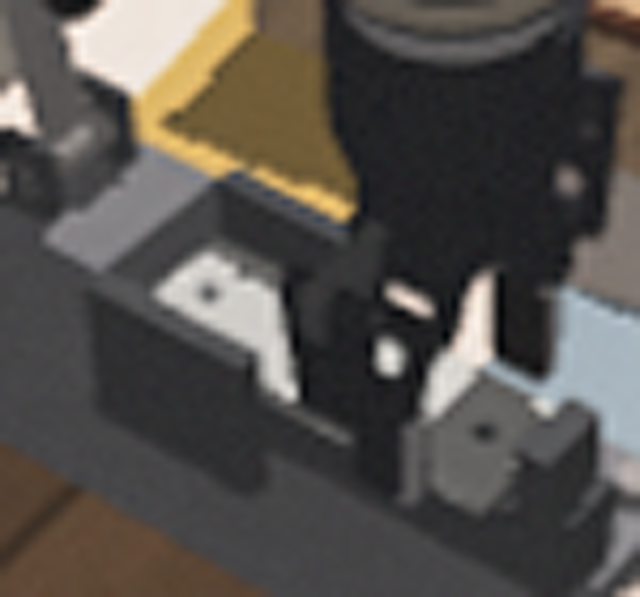

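>>> {"api": "drive_tool", "payload": {"commands": "-0.4 0.15 0.03 0 0;-0.4 0.3 0.03 0 0;-0.4 0.35 0.03 0 0;-0.4 0.35 0.03 0 0;-0.4 0.35 0.03 0 0", "newtons": 20}}

```text
t: 24.42
tool_pos: [0.4845, 0.1482, 0.0323]
tool_rot: [-2.184, 0.078, 2.186]
contact_force: [0.3, -0.9, 0.3]
opening: 0.0596
```

>>> {"api": "drive_tool", "payload": {"commands": "-0.2 0 0 0 0;0 0 0 0 0;0.2 0 0 0 0;0.3 0 0 0 0;0.3 0 0 0 0;0.3 0 0 0 0", "newtons": 20}}

```text
t: 24.92
tool_pos: [0.4851, 0.1483, 0.0332]
tool_rot: [-2.186, 0.077, 2.184]
contact_force: [-0.6, 1.1, 1.1]
opening: 0.0454
```

```bash
python3 -c "
from h import *
go([fx([-.05,0,-.015])],YF)
im,d=snap('side','s24')
im=im[195:265,180:255]
cv2.imwrite('pics/s24c.png',cv2.resize(im,(640,597),interpolation=cv2.INTER_CUBIC))
"
```

```text
t 24.92 tcp [0.4851 0.1483 0.0332] yaw -4.07 F [-0.6  1.1  1.1] open 0.0454
[ 0.08 -0.    0.02] -0.0 rows 0.1
```

View pics/s24c.png

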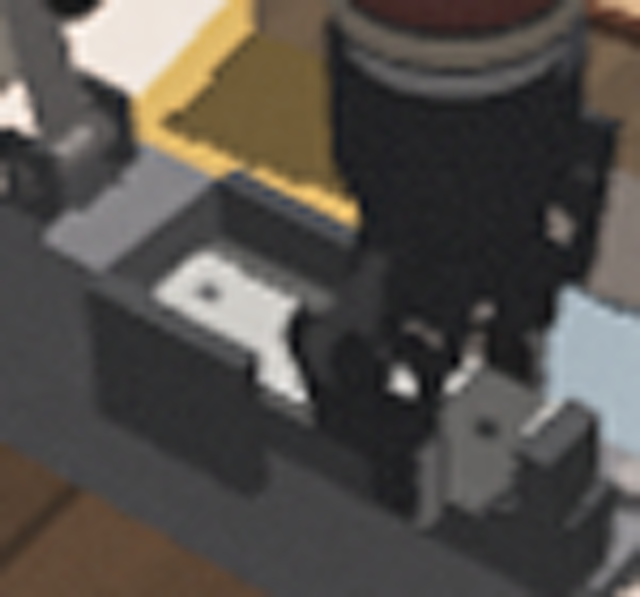

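>>> {"api": "drive_tool", "payload": {"commands": "0 0 0 0 0;-0.4 0 0 0 0;-0.4 0 0 0 0;-0.4 -0.6 0 0 0;-0.4 -1.4 0 0 0;-0.4 -2.3 0 0 0;-0.4 -3 0 0 0;-0.4 -3 0 0 0"}}

```text
t: 25.63
tool_pos: [0.4888, 0.1488, 0.1602]
tool_rot: [-2.197, 0.075, 2.171]
contact_force: [0.4, 0.2, 0.4]
opening: 0.0596
```

```bash
python3 -c "
from h import *
go([st([.196,-.03,.08])],YS)
im,d=snap('side','s25')
im=im[195:265,180:255]
cv2.imwrite('pics/s25c.png',cv2.resize(im,(640,597),interpolation=cv2.INTER_CUBIC))
im=cv2.imread('pics/s25.png')[60:250,180:340]
cv2.imwrite('pics/s25d.png',cv2.resize(im,(500,594),interpolation=cv2.INTER_CUBIC))
"
```

```text
t 25.63 tcp [0.4888 0.1488 0.1602] yaw -4.07 F [0.4 0.2 0.4] open 0.0596
[ 0.55  8.03 -5.35] -1.09 rows 9.3
```

View pics/s25c.png

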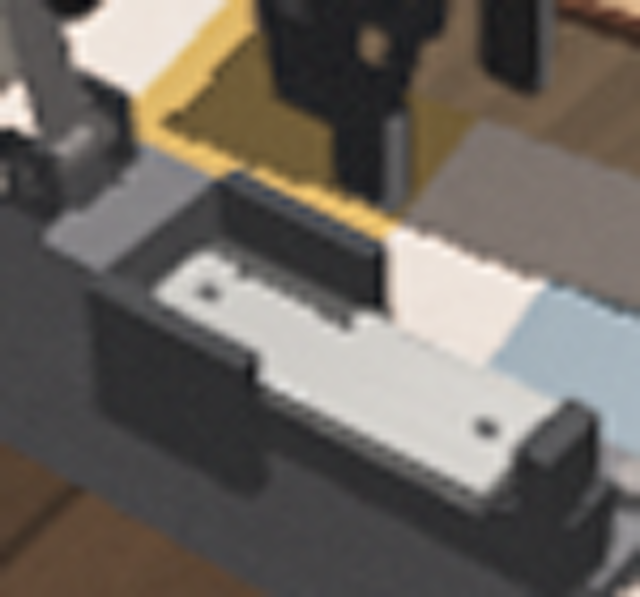

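View pics/s25d.png

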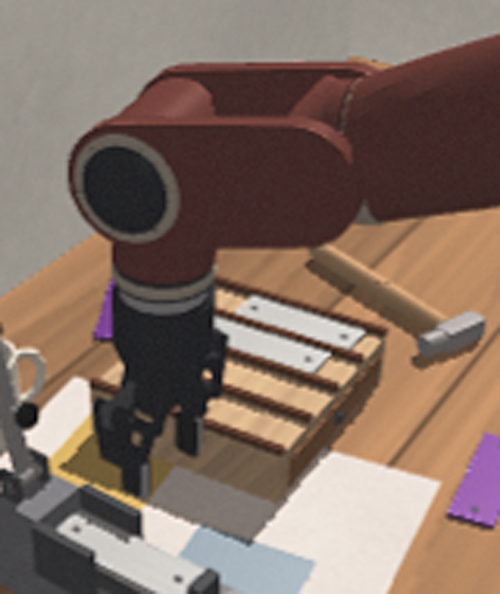

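>>> {"api": "drive_tool", "payload": {"commands": "1 0 1 -1 -0.2;1 0 2 -2 -0.5;1 0 3 -3 -0.8;1 0 4 -3.6 -1.1;1 0 4.9 -4.2 -1.1;1 0 5.8 -4.6 -1.1;1 0 6.6 -5 -1.1;1 0 7.3 -5.3 -1.1"}}

```text
t: 26.35
tool_pos: [0.6636, -0.1315, 0.1503]
tool_rot: [2.206, 0.029, -2.213]
contact_force: [0.8, 0.4, 0.4]
opening: -0.0001
```

>>> {"api": "drive_tool", "payload": {"commands": "1 0.1 0.4 0 0;1 0.2 0.6 0 0;1 0.3 0.65 0 0;1 0.4 0.65 0 0;1 0.4 0.65 0 0;1 0.4 0.65 0 0"}}

```text
t: 26.85
tool_pos: [0.6639, -0.1539, 0.1361]
tool_rot: [2.207, 0.031, -2.21]
contact_force: [0.6, 0.5, -0.0]
opening: 0.0002
```

```bash
python3 -c "
from h import *
im2,d2=snap('top','t26')
for p in plates('top',im2,roi=(262,125,362,225)): print(p)
go([st([.196,-.03,.03]),st([.196,-.03,.0025])],YS)
im,d=snap('side','s26')
im=im[60:250,180:340]
cv2.imwrite('pics/s26c.png',cv2.resize(im,(500,594),interpolation=cv2.INTER_CUBIC))
"
```

```text
(array([ 569.7, -246.7]), array([124.9,  45.9]), 1.0, array([338., 185.]))
t 26.9 tcp [ 0.6643 -0.1541  0.1367] yaw 1.54 F [ 0.4 -0.5  0.7] open 0.0001
[ 1.17  0.83 -0.36] 0.03 rows 1.4
[ 1.86  0.83 -0.36] 0.03 rows 2.0
```

View pics/s26c.png

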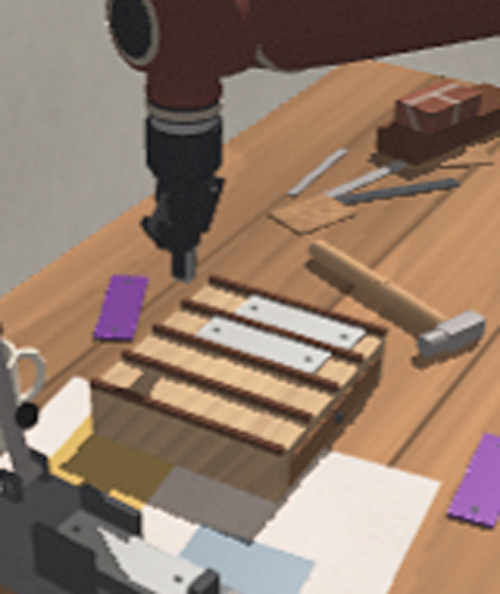

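>>> {"api": "drive_tool", "payload": {"commands": "1 0 0.5 -0.36 0;1 0.2 0.83 -0.36 0;1 0.7 0.83 -0.36 0;1 1.2 0.83 -0.36 0;1 1.6 0.83 -0.36 0;1 1.8 0.83 -0.36 0;1 1.8 0.83 -0.36 0;1 1.8 0.83 -0.36 0"}}

```text
t: 27.62
tool_pos: [0.6795, -0.1885, 0.0645]
tool_rot: [2.208, 0.028, -2.21]
contact_force: [-0.2, 0.1, 0.0]
opening: -0.0004
```

```bash
python3 -c "
from h import *
go([st([.196,-.03,.0025]),st([.105,-.03,.0025])],YS)
im,d=snap('side','s27')
im=im[60:250,180:340]
cv2.imwrite('pics/s27c.png',cv2.resize(im,(500,594),interpolation=cv2.INTER_CUBIC))
"
```

```text
t 27.62 tcp [ 0.6795 -0.1885  0.0645] yaw 1.44 F [-0.2  0.1  0. ] open -0.0004
[ 0.05 -0.04 -0.  ] 0.01 rows 0.1
[ 0.05 -0.04  2.27] 0.01 rows 2.2
```

View pics/s27c.png

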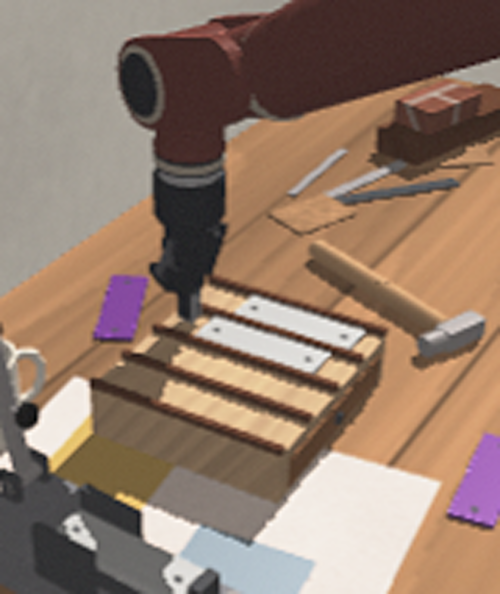

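>>> {"api": "drive_tool", "payload": {"commands": "1 0.04 -0.04 0.15 0;1 0.04 -0.04 0.4 0;1 0.04 -0.04 0.7 0;1 0.04 -0.04 1 0;1 0.04 -0.04 1.3 0;1 0.04 -0.04 1.6 0;1 0.04 -0.04 1.85 0;1 0.04 -0.04 2.05 0"}}

```text
t: 28.33
tool_pos: [0.5982, -0.1895, 0.0651]
tool_rot: [2.212, 0.026, -2.204]
contact_force: [1.5, -0.4, 2.0]
opening: 0.0004
```

>>> {"api": "drive_tool", "payload": {"commands": "1 0 0 0.15 0;1 0 0 0.22 0;1 0 0 0.22 0;1 0 0 0.22 0"}}

```text
t: 28.67
tool_pos: [0.5897, -0.1898, 0.065]
tool_rot: [2.21, 0.027, -2.207]
contact_force: [-2.1, 0.4, 7.5]
opening: -0.0002
```

>>> {"api": "drive_tool", "payload": {"commands": "1 -0.5 0 0 0;1 -1.3 0 0 0;1 -2 0 0 0;-1 -2 0 0.9 0;-1 -2 0 1.8 0;-1 -2 0 2.6 0;-1 -2 0 3.1 0;-1 -2 0 3.18 0"}}

```text
t: 29.33
tool_pos: [0.4584, -0.1919, 0.1418]
tool_rot: [2.206, 0.028, -2.214]
contact_force: [0.3, -0.2, 0.4]
opening: 0.0607
```

```bash
python3 -c "
from h import *
go([st([-.022,-.03,-.014])],YS)
im,d=snap('side','s28')
im=im[60:250,180:340]
cv2.imwrite('pics/s28c.png',cv2.resize(im,(500,594),interpolation=cv2.INTER_CUBIC))
"
```

```text
t 29.33 tcp [ 0.4584 -0.1919  0.1418] yaw 1.36 F [ 0.3 -0.2  0.4] open 0.0607
[ 2.39  0.01 -0.09] -0.01 rows 2.3
```

View pics/s28c.png

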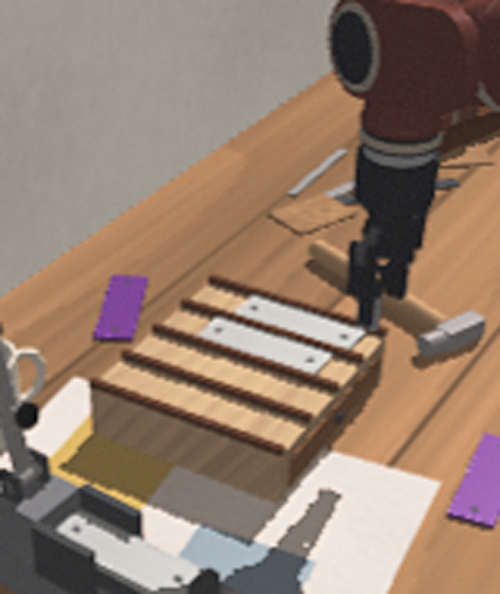

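The tip was at 65 mm and slid over the plate instead of pushing it. I'll go back and push lower.

>>> {"api": "drive_tool", "payload": {"commands": "1 -0.3 0 -1 0;1 -0.3 0 -2 0;1 -0.3 0 -3 0;1 -0.3 0 -4 0;1 -0.3 0 -4.8 0;1 -0.3 0 -5.3 0;1 -0.3 0 -5.5 0;1 -0.3 0 -5.5 0"}}

```text
t: 30.05
tool_pos: [0.6834, -0.1865, 0.1539]
tool_rot: [2.207, 0.03, -2.21]
contact_force: [0.1, -0.9, -0.1]
opening: 0.0001
```

>>> {"api": "drive_tool", "payload": {"commands": "1 0 0 0 0;1 0 0 0 0;1 0 0 0 0"}}

```text
t: 30.3
tool_pos: [0.6808, -0.1871, 0.1552]
tool_rot: [2.209, 0.027, -2.21]
contact_force: [0.1, -0.2, -0.6]
opening: 0.0001
```

```bash
python3 -c "
from h import *
im2,d2=snap('top','t29')
for p in plates('top',im2,roi=(262,125,362,225)): print(p)
go([st([.198,-.03,.03]),st([.198,-.03,.002])],YS)
im,d=snap('side','s29')
im=im[60:250,180:340]
cv2.imwrite('pics/s29c.png',cv2.resize(im,(500,594),interpolation=cv2.INTER_CUBIC))
"
```

```text
t 30.35 tcp [ 0.6808 -0.1872  0.1554] yaw 1.39 F [ 0.6  0.4 -0. ] open 0.0
[ 1.64 -0.01 -0.02] -0.0 rows 1.6
[ 2.34 -0.01 -0.02] -0.0 rows 2.2
```

View pics/s29c.png

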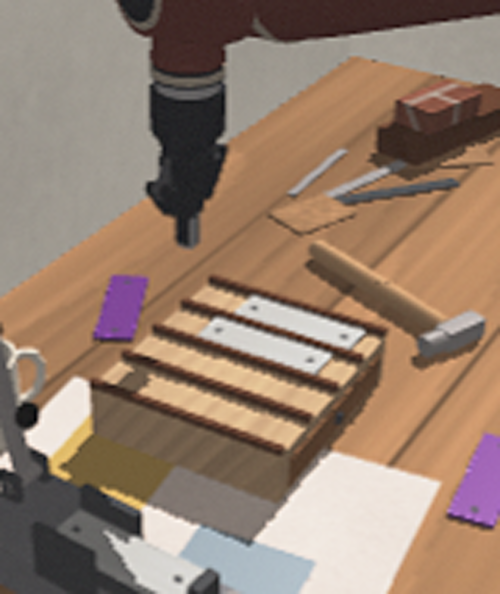

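>>> {"api": "drive_tool", "payload": {"commands": "1 0.7 0 -0.02 0;1 1.3 0 -0.02 0;1 1.9 0 -0.02 0;1 2.2 0 -0.02 0;1 2.35 0 -0.02 0;1 2.35 0 -0.02 0;1 2.35 0 -0.02 0;1 2.35 0 -0.02 0"}}

```text
t: 31.07
tool_pos: [0.6832, -0.1874, 0.0625]
tool_rot: [2.211, 0.026, -2.206]
contact_force: [0.6, -0.1, 0.7]
opening: -0.0003
```

```bash
python3 -c "
from h import *
go([st([.198,-.03,.002]),st([.105,-.03,.002])],YS)
"
```

```text
t 31.07 tcp [ 0.6832 -0.1874  0.0625] yaw 1.42 F [ 0.6 -0.1  0.7] open -0.0003
[ 0.01 -0.01  0.04] 0.0 rows 0.0
[ 0.01 -0.02  2.36] 0.0 rows 2.3
```

>>> {"api": "drive_tool", "payload": {"commands": "1 0.02 0 0.15 0;1 0.02 0 0.4 0;1 0.02 0 0.7 0;1 0.02 0 1 0;1 0.02 0 1.3 0;1 0.02 0 1.6 0;1 0.02 0 1.9 0;1 0.02 0 2.15 0"}}

```text
t: 31.73
tool_pos: [0.596, -0.1893, 0.0611]
tool_rot: [2.21, 0.027, -2.207]
contact_force: [2.0, -0.2, 0.3]
opening: 0.0002
```

>>> {"api": "drive_tool", "payload": {"commands": "1 0 0 0.15 0;1 0 0 0.22 0;1 0 0 0.22 0;1 0 0 0.22 0"}}

```text
t: 32.07
tool_pos: [0.5878, -0.1894, 0.0605]
tool_rot: [2.209, 0.027, -2.209]
contact_force: [0.0, 0.2, 0.7]
opening: -0.0001
```

```bash
python3 -c "
from h import *
go([st([.105,-.03,.002])],YS)
im,d=snap('side','s30')
im=im[60:250,180:340]
cv2.imwrite('pics/s30c.png',cv2.resize(im,(500,594),interpolation=cv2.INTER_CUBIC))
"
```

```text
t 32.07 tcp [ 0.5878 -0.1894  0.0605] yaw 1.43 F [0.  0.2 0.7] open -0.0001
[-0.04 -0.01 -0.02] 0.01 rows 0.0
```

View pics/s30c.png

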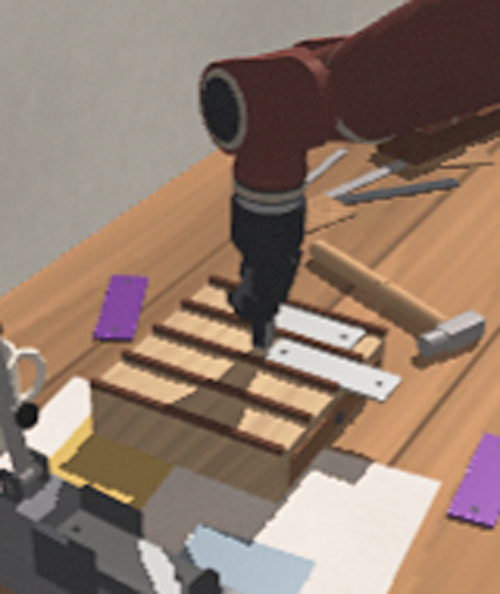

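>>> {"api": "drive_tool", "payload": {"commands": "1 -0.5 0 0 0;1 -1.3 0 0 0;1 -2 0 0 0;-1 -2 0 0.9 0;-1 -2 0 1.8 0;-1 -2 0 2.6 0;-1 -2 0 3.1 0;-1 -2 0 3.18 0"}}

```text
t: 32.78
tool_pos: [0.4582, -0.1922, 0.1398]
tool_rot: [2.208, 0.027, -2.212]
contact_force: [-0.2, -0.5, -0.1]
opening: 0.0607
```

>>> {"api": "drive_tool", "payload": {"commands": "-1 0 0 0 0;-1 0.5 0 0 0;-1 1.2 0 0 0;-1 1.7 0 0 0;-1 2.1 0 0 0;-1 2.25 0 0 0;-1 2.25 0 0 0;-1 2.25 0 0 0"}}

```text
t: 33.45
tool_pos: [0.4616, -0.1927, 0.0509]
tool_rot: [2.209, 0.028, -2.208]
contact_force: [-0.2, -0.8, 0.0]
opening: 0.0853
```

```bash
python3 -c "
from h import *
go([st([-.022,-.03,-.010])],YS)
im,d=snap('side','s31')
im=im[60:250,180:340]
cv2.imwrite('pics/s31c.png',cv2.resize(im,(500,594),interpolation=cv2.INTER_CUBIC))
"
```

```text
t 33.45 tcp [ 0.4616 -0.1927  0.0509] yaw 1.46 F [-0.2 -0.8  0. ] open 0.0853
[ 0.02 -0.01 -0.  ] 0.01 rows 0.0
```

View pics/s31c.png

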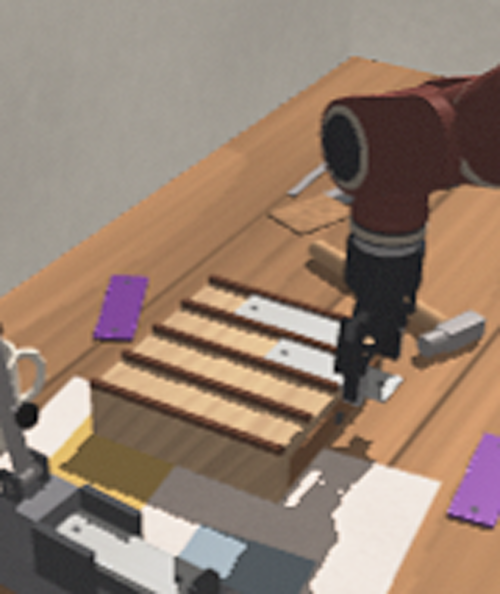

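>>> {"api": "drive_tool", "payload": {"commands": "0 0 0 0 0;0.3 0 0 0 0;0.5 0 0 0 0;0.6 0 0 0 0;0.6 0 0 0 0;0.6 0 0 0 0;0.6 0 0 0 0;0.6 0 0 0 0", "newtons": 60}}

```text
t: 34.17
tool_pos: [0.4611, -0.1927, 0.0515]
tool_rot: [2.21, 0.027, -2.208]
contact_force: [-2.7, 1.7, 6.0]
opening: 0.0443
```

>>> {"api": "drive_tool", "payload": {"commands": "0.6 -0.3 0 0 0;0.6 -0.8 0 0 0;0.6 -1.4 0 0 0;0.6 -2 0 0 0;0.6 -2.4 0 0 0;0.6 -2.6 0 0 0;0.6 -2.6 0 0 0;0.6 -2.6 0 0 0"}}

```text
t: 34.83
tool_pos: [0.4604, -0.1925, 0.1543]
tool_rot: [2.209, 0.027, -2.209]
contact_force: [0.4, -1.2, -1.7]
opening: 0.0439
```

```bash
python3 -c "
from h import *
go([fx([-.05,0,.11])],YF)
im,d=snap('side','s32'); held('side',im,d,ctrl.get_obs()['tool_pos'],.04)
im=im[60:250,180:340]
cv2.imwrite('pics/s32c.png',cv2.resize(im,(500,594),interpolation=cv2.INTER_CUBIC))
"
```

```text
t 34.83 tcp [ 0.4604 -0.1925  0.1543] yaw 1.43 F [ 0.4 -1.2 -1.7] open 0.0439
[-0.02 -8.51 -0.82] 1.1 rows 8.2
side n 216 slope x,y [-0.009  0.006] z at tcp 0.0134 rect [ 519.8 -186.9] [ 54.1 110.1] 86.2 xr 0.4666 0.5738 y -0.2137 -0.1563
side n 33 slope x,y [0.057 0.036] z at tcp 0.014 rect [ 441.5 -196.1] [12.9 48. ] 8.9 xr 0.4342 0.4516 y -0.2188 -0.1725
```

View pics/s32c.png

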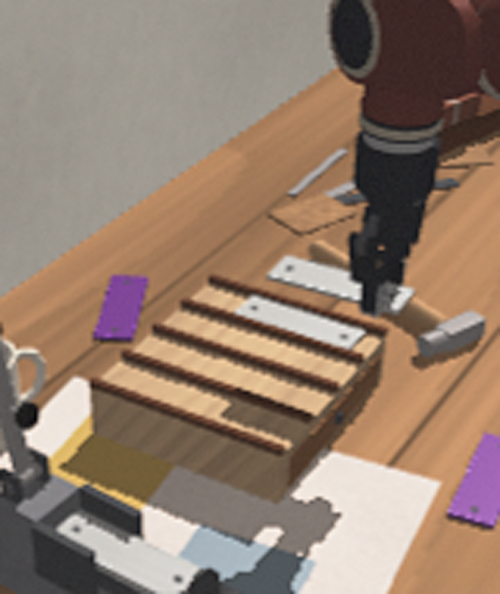

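>>> {"api": "drive_tool", "payload": {"commands": "0.6 0 -1 -0.3 0.2;0.6 0 -2 -0.5 0.4;0.6 0 -3 -0.7 0.8;0.6 0 -4 -0.9 1.1;0.6 0 -5 -0.94 1.1;0.6 0 -6 -0.94 1.1;0.6 0 -7 -0.94 1.1;0.6 0 -7.8 -0.94 1.1"}}

```text
t: 35.55
tool_pos: [0.4887, 0.1228, 0.1523]
tool_rot: [-2.182, 0.076, 2.19]
contact_force: [0.5, -0.7, -0.9]
opening: 0.0438
```

>>> {"api": "drive_tool", "payload": {"commands": "0.6 0 -0.4 0 0;0.6 0 -0.7 0 0;0.6 0 -0.7 0 0;0.6 0 -0.7 0 0;0.6 0 -0.7 0 0;0.6 0 -0.7 0 0"}}

```text
t: 36.05
tool_pos: [0.4924, 0.1471, 0.154]
tool_rot: [-2.184, 0.08, 2.185]
contact_force: [0.3, -0.7, -0.3]
opening: 0.0439
```

```bash
python3 -c "
from h import *
go([fx([-.045,0,.11]),fx([-.045,0,.035])],YF)
"
```

```text
t 36.05 tcp [0.4924 0.1471 0.154 ] yaw -4.17 F [ 0.3 -0.7 -0.3] open 0.0439
[-0.02 -0.02  0.07] -0.02 rows 0.1
[ 1.85 -0.02  0.07] -0.02 rows 1.8
```

>>> {"api": "drive_tool", "payload": {"commands": "0.6 0.5 -0.02 0.06 0;0.6 1 -0.02 0.06 0;0.6 1.5 -0.02 0.06 0;0.6 1.75 -0.02 0.06 0;0.6 1.75 -0.02 0.06 0;0.6 1.75 -0.02 0.06 0;0.6 1.75 -0.02 0.06 0"}}

```text
t: 36.63
tool_pos: [0.4911, 0.149, 0.0858]
tool_rot: [-2.187, 0.078, 2.182]
contact_force: [0.8, -0.1, -1.1]
opening: 0.0441
```

```bash
python3 -c "
from h import *
go([fx([-.045,0,.003])],YF)
im,d=snap('side','s33');z=ctrl.get_obs()['tool_pos'][2]+.0135; print(z); holes('s33',(190,205,250,245),z)
holes('s25',(190,215,250,255),.055)
im=im[195:265,180:255]
cv2.imwrite('pics/s33c.png',cv2.resize(im,(640,597),interpolation=cv2.INTER_CUBIC))
"
```

```text
t 36.63 tcp [0.4911 0.149  0.0858] yaw -4.11 F [ 0.8 -0.1 -1.1] open 0.0441
[0.94 0.02 0.04] -0.01 rows 0.9
0.09960424846069654
[193.1 208.3] 826 [0.6295 0.1312 0.0996]
[246.5 205.7] 236 [0.5115 0.0419 0.0996]
[200.1 208.9] 490 [0.6117 0.1225 0.0996]
[211.4 215.8] 164 [0.5682 0.1299 0.0996]
[201.5 216.4] 377 [0.5894 0.1462 0.0996]
[228.  224.1] 474 [0.5115 0.1339 0.0996]
[203.9 228.9] 366 [0.5538 0.1829 0.0996]
[240.  230.1] 132 [0.4724 0.1366 0.0996]
[241.1 233.8] 459 [0.4623 0.147  0.0996]
[234.6 232. ] 155 [0.4801 0.1501 0.0996]
[217.7 232. ] 52 [0.5168 0.1734 0.0996]
[230.1 243.8] 395 [0.466  0.1923 0.0996]
[223.8 243.9] 226 [0.479  0.2011 0.0996]
[236.4 244. ] 184 [0.4524 0.1844 0.0996]
[243.2 244.1] 124 [0.4379 0.1756 0.0996]
[214.1 215.1] 359 [0.5961 0.0813 0.055 ]
[203.9 228.8] 371 [0.5855 0.1441 0.055 ]
[224.6 231. ] 269 [0.5324 0.1209 0.055 ]
[220.1 232.7] 115 [0.5388 0.1332 0.055 ]
[236.5 244.8] 436 [0.4757 0.1483 0.055 ]
[232.9 254.2] 53 [0.4648 0.1821 0.055 ]
```

View pics/s33c.png

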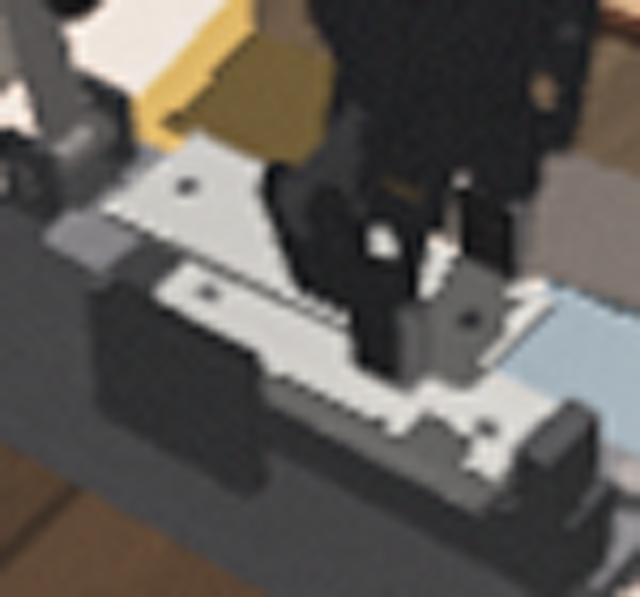

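>>> {"api": "drive_tool", "payload": {"commands": "0.6 0 0.02 0.07 0;0.6 0.2 0.02 0.07 0;0.6 0.45 0.02 0.07 0;0.6 0.65 0.02 0.07 0;0.6 0.8 0.02 0.07 0;0.6 0.85 0.02 0.07 0;0.6 0.85 0.02 0.07 0;0.6 0.85 0.02 0.07 0"}}

```text
t: 37.35
tool_pos: [0.4865, 0.1478, 0.0513]
tool_rot: [-2.183, 0.08, 2.191]
contact_force: [-8.1, -4.1, 13.2]
opening: 0.0443
```

```bash
python3 -c "
from h import *
go([fx([-.045,0,.0015])],YF)
im,d=snap('side','s34')
im=im[195:265,180:255]
cv2.imwrite('pics/s34c.png',cv2.resize(im,(640,597),interpolation=cv2.INTER_CUBIC))
"
```

```text
t 37.35 tcp [0.4865 0.1478 0.0513] yaw -4.03 F [-8.1 -4.1 13.2] open 0.0443
[ 0.12 -0.02 -0.07] 0.0 rows 0.1
```

View pics/s34c.png

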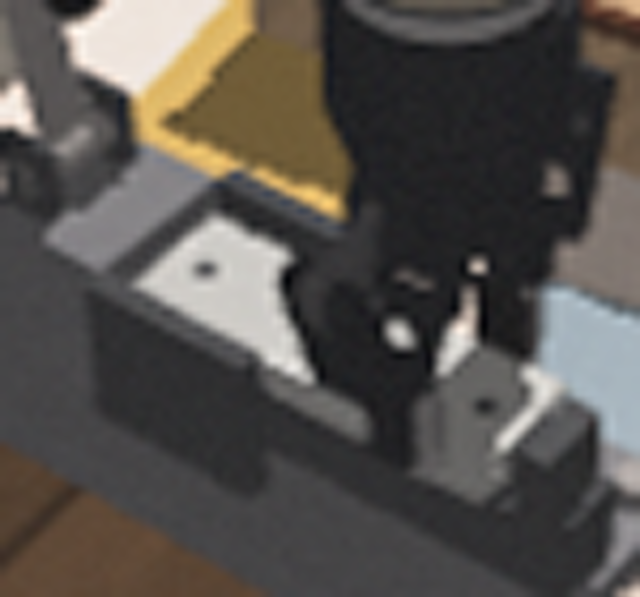

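>>> {"api": "drive_tool", "payload": {"commands": "0.6 -0.08 0 0 0;0.2 -0.08 0 0 0;-0.3 -0.08 0 0 0;-0.4 -0.08 0 0 0;-0.4 -0.08 -0.01 0 0;-0.4 0.1 -0.01 0 0;-0.4 0.25 -0.01 0 0;-0.4 0.35 -0.01 0 0", "newtons": 20}}

```text
t: 38.07
tool_pos: [0.4865, 0.1489, 0.0351]
tool_rot: [-2.184, 0.078, 2.187]
contact_force: [0.0, -0.0, 0.1]
opening: 0.0599
```

>>> {"api": "drive_tool", "payload": {"commands": "-0.4 0 0 0 0;-0.4 0 0 0 0;-0.2 0 0 0 0;0 0 0 0 0;0.2 0 0 0 0;0.3 0 0 0 0;0.3 0 0 0 0;0.3 0 0 0 0", "newtons": 20}}

```text
t: 38.73
tool_pos: [0.4874, 0.1488, 0.0367]
tool_rot: [-2.186, 0.078, 2.185]
contact_force: [-0.6, -1.7, 2.9]
opening: 0.0457
```

```bash
python3 -c "
from h import *
go([fx([-.045,0,-.0145])],YF)
im,d=snap('side','s35')
im=im[195:265,180:255]
cv2.imwrite('pics/s35c.png',cv2.resize(im,(640,597),interpolation=cv2.INTER_CUBIC))
"
```

```text
t 38.73 tcp [0.4874 0.1488 0.0367] yaw -4.07 F [-0.6 -1.7  2.9] open 0.0457
[ 0.16  0.01 -0.05] -0.0 rows 0.2
```

View pics/s35c.png

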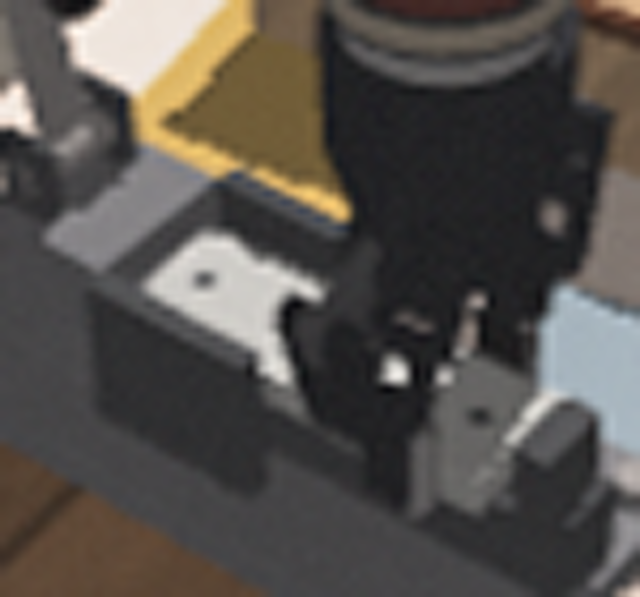

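Three plates are aligned. I'll open, rise, and check the stack and the last plate.

>>> {"api": "drive_tool", "payload": {"commands": "0 0 0 0 0;-0.4 0 0 0 0;-0.4 0 0 0 0;-0.4 -0.6 0 0 0;-0.4 -1.4 0 0 0;-0.4 -2.3 0 0 0;-0.4 -2.9 0 0 0;-0.4 -2.9 0 0 0"}}

```text
t: 39.45
tool_pos: [0.4911, 0.15, 0.1593]
tool_rot: [-2.197, 0.074, 2.171]
contact_force: [0.6, 0.1, 0.6]
opening: 0.0599
```

```bash
python3 -c "
from h import *
go([st([.184,-.09,.08])],YS)
im,d=snap('side','s36');holes('s36',(190,215,250,255),.060)
im=im[195:265,180:255]
cv2.imwrite('pics/s36c.png',cv2.resize(im,(640,597),interpolation=cv2.INTER_CUBIC))
im=cv2.imread('pics/s36.png')[60:250,180:340]
cv2.imwrite('pics/s36d.png',cv2.resize(im,(500,594),interpolation=cv2.INTER_CUBIC))
"
```

```text
t 39.45 tcp [0.4911 0.15   0.1593] yaw -4.05 F [0.6 0.1 0.6] open 0.0599
[ 0.51  9.59 -5.14] -1.09 rows 10.4
[214.  215.1] 350 [0.5926 0.0861 0.06  ]
[203.4 227.4] 384 [0.5867 0.1444 0.06  ]
[224.4 229.5] 157 [0.5332 0.1208 0.06  ]
[235.7 243.4] 445 [0.4774 0.1494 0.06  ]
```

View pics/s36c.png

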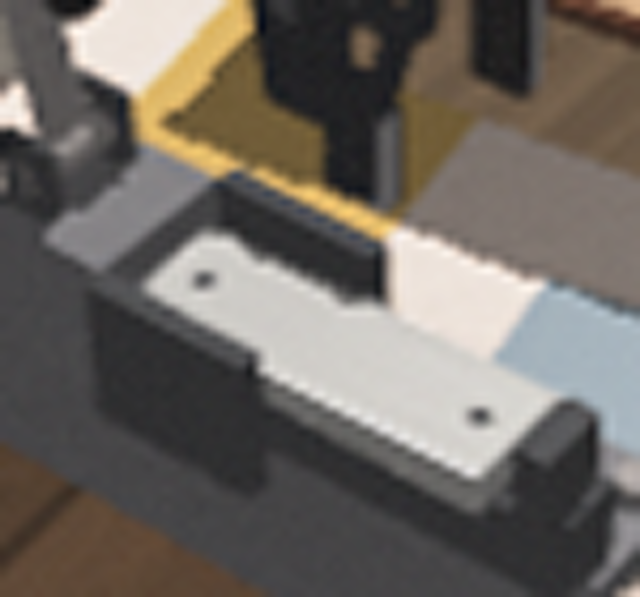

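View pics/s36d.png

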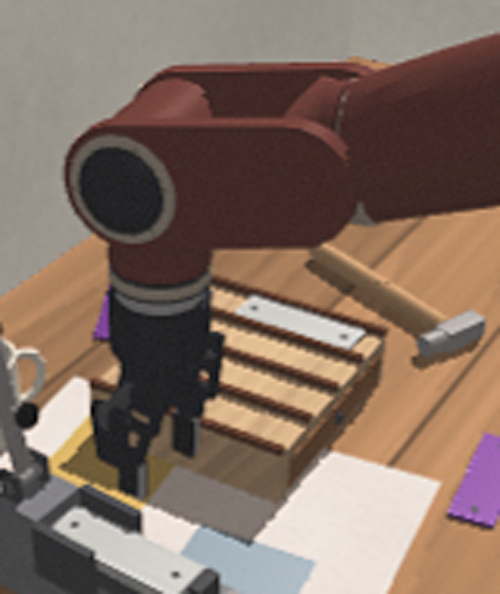

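>>> {"api": "drive_tool", "payload": {"commands": "1 0 1 -1 -0.2;1 0 2 -2 -0.5;1 0 3 -3 -0.8;1 0 4 -3.6 -1.1;1 0 5 -4.2 -1.1;1 0 6 -4.6 -1.1;1 0 6.9 -5 -1.1;1 0 7.8 -5.14 -1.1"}}

```text
t: 40.17
tool_pos: [0.658, -0.1337, 0.1498]
tool_rot: [2.207, 0.03, -2.212]
contact_force: [0.9, -0.3, 0.1]
opening: -0.0
```

>>> {"api": "drive_tool", "payload": {"commands": "1 0.1 0.8 0 0;1 0.2 1.5 0 0;1 0.3 1.7 0 0;1 0.3 1.7 0 0;1 0.3 1.7 0 0;1 0.3 1.7 0 0"}}

```text
t: 40.67
tool_pos: [0.6593, -0.1988, 0.1395]
tool_rot: [2.208, 0.03, -2.21]
contact_force: [0.2, 0.0, 0.6]
opening: -0.0002
```

```bash
python3 -c "
from h import *
im2,d2=snap('top','t37')
for p in plates('top',im2,roi=(262,125,362,225)): print(p)
go([st([.186,-.09,.03]),st([.186,-.09,.002])],YS)
im,d=snap('side','s37')
im=im[60:250,180:340]
cv2.imwrite('pics/s37c.png',cv2.resize(im,(500,594),interpolation=cv2.INTER_CUBIC))
"
```

```text
t 40.72 tcp [ 0.6596 -0.1986  0.1401] yaw 1.53 F [0.3 0.7 0.5] open -0.0001
[ 1.25  1.22 -0.26] 0.03 rows 1.7
[ 1.95  1.22 -0.26] 0.03 rows 2.2
```

View pics/s37c.png

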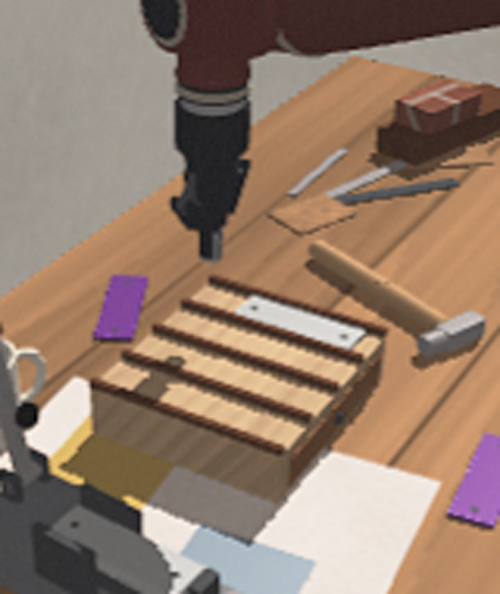

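>>> {"api": "drive_tool", "payload": {"commands": "1 0 0.8 -0.26 0;1 0 1.22 -0.26 0;1 0.5 1.22 -0.26 0;1 1.1 1.22 -0.26 0;1 1.6 1.22 -0.26 0;1 1.9 1.22 -0.26 0;1 1.9 1.22 -0.26 0;1 1.9 1.22 -0.26 0"}}

```text
t: 41.43
tool_pos: [0.6714, -0.2487, 0.0647]
tool_rot: [2.209, 0.028, -2.209]
contact_force: [-0.0, 0.4, 0.7]
opening: 0.0005
```

```bash
python3 -c "
from h import *
go([st([.186,-.09,.002]),st([.105,-.09,.002])],YS)
im,d=snap('side','s38')
im=im[60:250,180:340]
cv2.imwrite('pics/s38c.png',cv2.resize(im,(500,594),interpolation=cv2.INTER_CUBIC))
"
```

```text
t 41.43 tcp [ 0.6714 -0.2487  0.0647] yaw 1.45 F [-0.   0.4  0.7] open 0.0005
[ 0.07 -0.04  0.01] 0.01 rows 0.1
[ 0.07 -0.04  2.03] 0.01 rows 1.9
```

View pics/s38c.png

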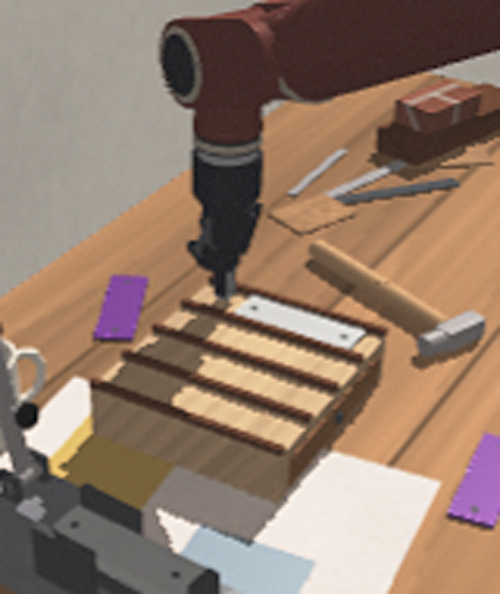

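>>> {"api": "drive_tool", "payload": {"commands": "1 0.08 -0.04 0 0;1 0.08 -0.04 0 0;1 0.08 -0.04 0 0;1 0.08 -0.04 0 0"}}

```text
t: 41.82
tool_pos: [0.6714, -0.2473, 0.0618]
tool_rot: [2.209, 0.027, -2.208]
contact_force: [-0.0, -0.9, 0.2]
opening: -0.0001
```

>>> {"api": "drive_tool", "payload": {"commands": "1 0 0 0.15 0;1 0 0 0.4 0;1 0 0 0.7 0;1 0 0 1 0;1 0 0 1.3 0;1 0 0 1.6 0;1 0 0 1.8 0;1 0 0 1.95 0"}}

```text
t: 42.48
tool_pos: [0.5926, -0.2494, 0.0615]
tool_rot: [2.21, 0.027, -2.208]
contact_force: [0.6, 0.8, -0.7]
opening: -0.0001
```

>>> {"api": "drive_tool", "payload": {"commands": "1 0 0 0.07 0;1 0 0 0.07 0;1 0 0 0.07 0"}}

```text
t: 42.73
tool_pos: [0.5905, -0.2494, 0.0612]
tool_rot: [2.209, 0.028, -2.209]
contact_force: [0.6, -1.0, 0.1]
opening: 0.0
```

```bash
python3 -c "
from h import *
go([st([.105,-.09,.002])],YS)
im,d=snap('side','s39')
im=im[60:250,180:340]
cv2.imwrite('pics/s39c.png',cv2.resize(im,(500,594),interpolation=cv2.INTER_CUBIC))
"
```

```text
t 42.73 tcp [ 0.5905 -0.2494  0.0612] yaw 1.43 F [ 0.6 -1.   0.1] open 0.0
[-0.02 -0.01  0.01] 0.01 rows 0.0
```

View pics/s39c.png

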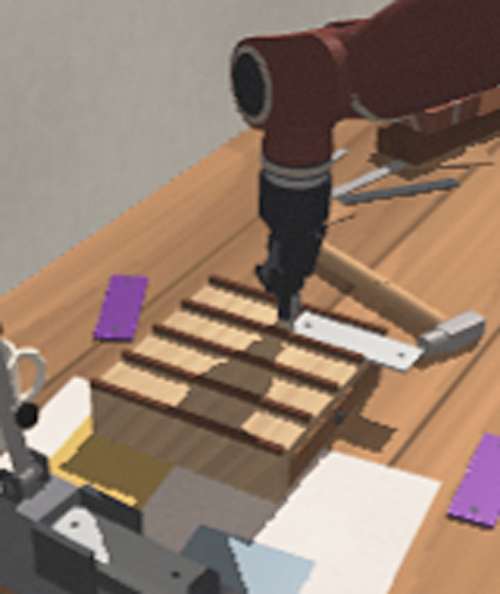

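>>> {"api": "drive_tool", "payload": {"commands": "1 -0.5 0 0 0;1 -1.3 0 0 0;1 -2 0 0 0;-1 -2 0 0.9 0;-1 -2 0 1.8 0;-1 -2 0 2.6 0;-1 -2 0 3.1 0;-1 -2 0 3.2 0"}}

```text
t: 43.45
tool_pos: [0.4602, -0.2523, 0.1408]
tool_rot: [2.208, 0.027, -2.211]
contact_force: [0.1, 0.0, -0.8]
opening: 0.0606
```

```bash
python3 -c "
from h import *
print(plane('top',[[366,222],[396,232],[372,215]],.02))
go([st([-.022,-.09,-.010])],YS)
"
```

```text
[[ 0.45713297 -0.3459009   0.02      ]
 [ 0.42853876 -0.43671592  0.02      ]
 [ 0.47941893 -0.36539043  0.02      ]]
t 43.45 tcp [ 0.4602 -0.2523  0.1408] yaw 1.35 F [ 0.1  0.  -0.8] open 0.0606
[ 2.27 -0.   -0.08] -0.01 rows 2.2
```

>>> {"api": "drive_tool", "payload": {"commands": "-1 0 0 0 0;-1 0.5 0 0 0;-1 1.2 0 0 0;-1 1.7 0 0 0;-1 2.1 0 0 0;-1 2.27 0 0 0;-1 2.27 0 0 0;-1 2.27 0 0 0"}}

```text
t: 44.12
tool_pos: [0.4635, -0.2527, 0.0508]
tool_rot: [2.209, 0.028, -2.208]
contact_force: [-0.6, 0.1, 0.1]
opening: 0.0854
```

>>> {"api": "drive_tool", "payload": {"commands": "0 0 0 0 0;0.3 0 0 0 0;0.5 0 0 0 0;0.6 0 0 0 0;0.6 0 0 0 0;0.6 0 0 0 0;0.6 0 0 0 0;0.6 0 0 0 0", "newtons": 60}}

```text
t: 44.78
tool_pos: [0.4632, -0.2529, 0.0519]
tool_rot: [2.21, 0.027, -2.207]
contact_force: [-1.0, 2.3, 4.7]
opening: 0.0439
```

>>> {"api": "drive_tool", "payload": {"commands": "0.6 -0.3 0 0 0;0.6 -0.8 0 0 0;0.6 -1.4 0 0 0;0.6 -2 0 0 0;0.6 -2.4 0 0 0;0.6 -2.6 0 0 0;0.6 -2.6 0 0 0;0.6 -2.6 0 0 0"}}

```text
t: 45.45
tool_pos: [0.4623, -0.2525, 0.1543]
tool_rot: [2.209, 0.027, -2.209]
contact_force: [-0.3, 0.1, -1.7]
opening: 0.044
```

```bash
python3 -c "
from h import *
go([fx([-.045,0,.11])],YF)
im,d=snap('side','s40'); held('side',im,d,ctrl.get_obs()['tool_pos'],.04)
im=im[60:250,180:340]
cv2.imwrite('pics/s40c.png',cv2.resize(im,(500,594),interpolation=cv2.INTER_CUBIC))
"
```

```text
t 45.45 tcp [ 0.4623 -0.2525  0.1543] yaw 1.43 F [-0.3  0.1 -1.7] open 0.044
[ -0.02 -10.    -0.93] 1.1 rows 9.6
side n 203 slope x,y [-0.002  0.003] z at tcp 0.0127 rect [ 522.2 -246. ] [ 54.1 112.7] 84.9 xr 0.4685 0.5771 y -0.2729 -0.2141
```

View pics/s40c.png

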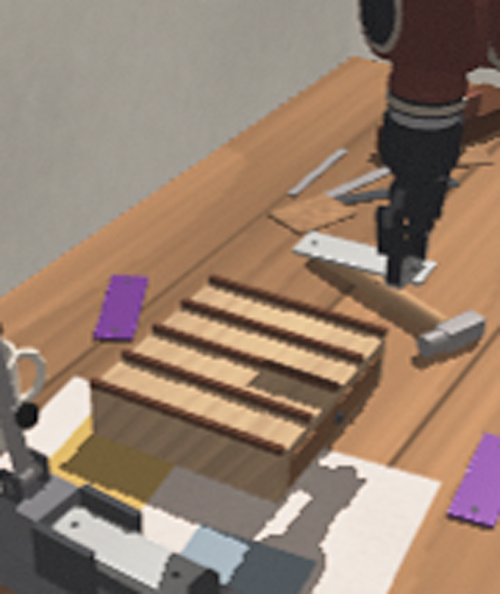

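>>> {"api": "drive_tool", "payload": {"commands": "0.6 0 -1 -0.3 0.2;0.6 0 -2 -0.5 0.4;0.6 0 -3 -0.7 0.8;0.6 0 -4 -0.9 1.1;0.6 0 -5 -0.93 1.1;0.6 0 -6 -0.93 1.1;0.6 0 -7 -0.93 1.1;0.6 0 -8 -0.93 1.1"}}

```text
t: 46.17
tool_pos: [0.4901, 0.0702, 0.1524]
tool_rot: [-2.182, 0.078, 2.189]
contact_force: [1.5, 0.5, -1.0]
opening: 0.044
```

>>> {"api": "drive_tool", "payload": {"commands": "0.6 0 -0.9 0.05 0;0.6 0 -1.5 0.05 0;0.6 0 -1.9 0.05 0;0.6 0 -1.98 0.05 0;0.6 0 -1.98 0.05 0;0.6 0 -1.98 0.05 0;0.6 0 -1.98 0.05 0"}}

```text
t: 46.75
tool_pos: [0.495, 0.1463, 0.1537]
tool_rot: [-2.183, 0.08, 2.186]
contact_force: [-0.7, -0.8, -1.7]
opening: 0.0441
```

```bash
python3 -c "
from h import *
go([fx([-.046,0,.11]),fx([-.046,0,.042])],YF)
"
```

```text
t 46.75 tcp [0.495  0.1463 0.1537] yaw -4.14 F [-0.7 -0.8 -1.7] open 0.0441
[-0.03 -0.04  0.17] -0.02 rows 0.2
[ 1.67 -0.04  0.16] -0.02 rows 1.6
```

>>> {"api": "drive_tool", "payload": {"commands": "0.6 0.4 -0.04 0.15 0;0.6 0.9 -0.04 0.15 0;0.6 1.3 -0.04 0.15 0;0.6 1.5 -0.04 0.15 0;0.6 1.5 -0.04 0.15 0;0.6 1.5 -0.04 0.15 0;0.6 1.5 -0.04 0.15 0"}}

```text
t: 47.33
tool_pos: [0.4904, 0.1492, 0.0956]
tool_rot: [-2.187, 0.078, 2.183]
contact_force: [0.4, -1.4, -1.1]
opening: 0.044
```

```bash
python3 -c "
from h import *
go([fx([-.046,0,.007])],YF)
im,d=snap('side','s41');z=ctrl.get_obs()['tool_pos'][2]+.0135; print(z); holes('s41',(195,202,245,240),z)
im=im[195:265,180:255]
cv2.imwrite('pics/s41c.png',cv2.resize(im,(640,597),interpolation=cv2.INTER_CUBIC))
"
```

```text
t 47.33 tcp [0.4904 0.1492 0.0956] yaw -4.11 F [ 0.4 -1.4 -1.1] open 0.044
[1.09 0.03 0.05] -0.01 rows 1.0
0.10942293712066761
[200.7 207.6] 537 [0.6059 0.1267 0.1094]
[195.1 209.6] 534 [0.6135 0.1417 0.1094]
[211.3 213.1] 128 [0.5679 0.13   0.1094]
[200.8 213.5] 384 [0.5904 0.1466 0.1094]
[228.1 221.4] 386 [0.5109 0.1341 0.1094]
[203.4 227.4] 401 [0.5513 0.1875 0.1094]
[242.9 228.7] 318 [0.463  0.1373 0.1094]
[234.2 229.1] 151 [0.481  0.1505 0.1094]
[213.2 239. ] 136 [0.505  0.209  0.1094]
```

View pics/s41c.png

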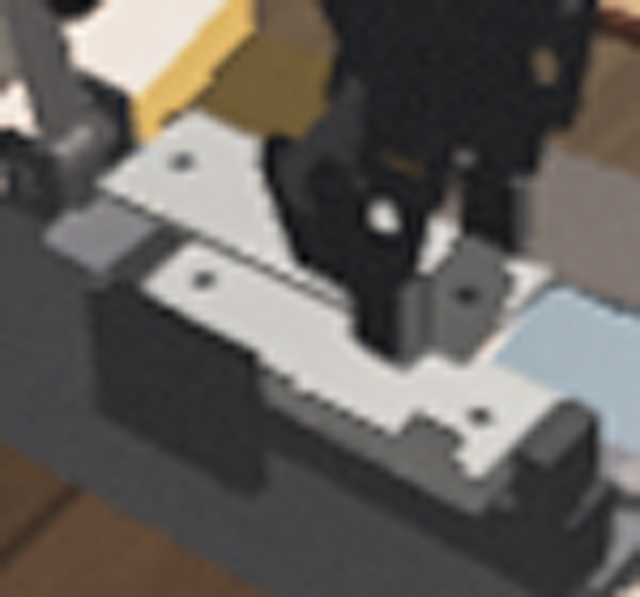

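>>> {"api": "drive_tool", "payload": {"commands": "0.6 0 0.03 0.09 0;0.6 0.25 0.03 0.09 0;0.6 0.5 0.03 0.09 0;0.6 0.7 0.03 0.09 0;0.6 0.85 0.03 0.09 0;0.6 0.92 0.03 0.09 0;0.6 0.92 0.03 0.09 0;0.6 0.92 0.03 0.09 0"}}

```text
t: 48.05
tool_pos: [0.4851, 0.1489, 0.0576]
tool_rot: [-2.182, 0.077, 2.188]
contact_force: [-5.0, 0.1, 4.8]
opening: 0.0436
```

```bash
python3 -c "
from h import *
go([fx([-.046,0,.0065])],YF)
im,d=snap('side','s42')
im=im[195:265,180:255]
cv2.imwrite('pics/s42c.png',cv2.resize(im,(640,597),interpolation=cv2.INTER_CUBIC))
"
```

```text
t 48.05 tcp [0.4851 0.1489 0.0576] yaw -4.06 F [-5.   0.1  4.8] open 0.0436
[ 0.15  0.01 -0.09] -0.0 rows 0.2
```

View pics/s42c.png

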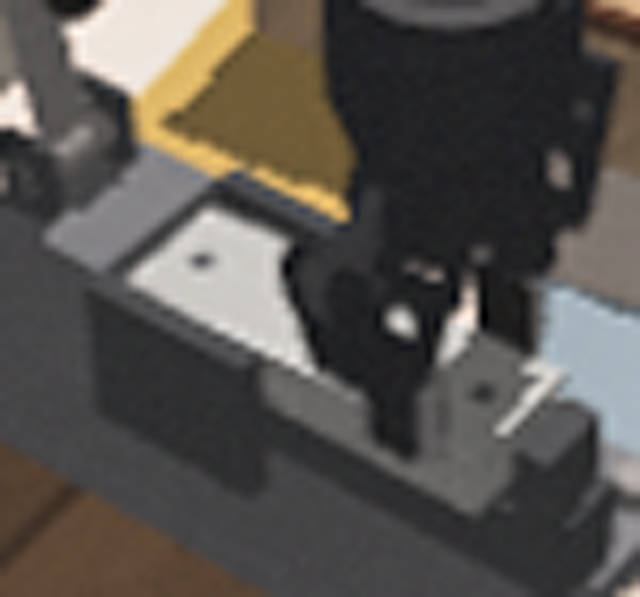

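>>> {"api": "drive_tool", "payload": {"commands": "0.6 -0.03 0 0 0;0.2 -0.03 0 0 0;-0.3 -0.03 0 0 0;-0.4 -0.03 0 0 0;-0.4 -0.03 0 0 0;-0.4 0.15 0 0 0;-0.4 0.3 0 0 0;-0.4 0.42 0 0 0", "newtons": 20}}

```text
t: 48.77
tool_pos: [0.4853, 0.1484, 0.0397]
tool_rot: [-2.184, 0.078, 2.186]
contact_force: [-0.5, -0.4, 0.0]
opening: 0.0598
```

>>> {"api": "drive_tool", "payload": {"commands": "-0.4 0 0 0 0;-0.4 0 0 0 0;-0.2 0 0 0 0;0 0 0 0 0;0.2 0 0 0 0;0.3 0 0 0 0;0.3 0 0 0 0;0.3 0 0 0 0", "newtons": 20}}

```text
t: 49.43
tool_pos: [0.4861, 0.1487, 0.0411]
tool_rot: [-2.186, 0.077, 2.184]
contact_force: [-0.3, 1.3, -0.1]
opening: 0.0457
```

>>> {"api": "drive_tool", "payload": {"commands": "0 0 0 0 0;-0.4 0 0 0 0;-0.4 0 0 0 0;-0.4 -0.6 0 0 0;-0.4 -1.4 0 0 0;-0.4 -2.3 0 0 0;-0.4 -2.9 0 0 0;-0.4 -2.9 0 0 0"}}

```text
t: 50.1
tool_pos: [0.4896, 0.1488, 0.1639]
tool_rot: [-2.197, 0.076, 2.172]
contact_force: [0.9, -0.2, 0.6]
opening: 0.0599
```

```bash
python3 -c "
from h import *
im,d=snap('side','s43');holes('s43',(190,215,250,255),.065)
im=im[195:265,180:255]
cv2.imwrite('pics/s43c.png',cv2.resize(im,(640,597),interpolation=cv2.INTER_CUBIC))
g=np.array([0,0,-.0235]); L=fx([.115,0,.04])+[.0489,-.003,.135]
go([lev(1.84)+g+[0,0,.1],lev(1.84)+g],YF)
"
```

```text
[214.  215.1] 361 [0.589  0.0909 0.065 ]
[203.1 226. ] 360 [0.5872 0.1448 0.065 ]
[235.7 241.9] 409 [0.4775 0.1491 0.065 ]
t 50.15 tcp [0.4881 0.1486 0.1608] yaw -4.08 F [ 0.5  0.  -0.3] open 0.0598
[-3.27  0.   -5.28] -0.01 rows 6.0
[-0.77  0.   -5.26] -0.01 rows 5.1
```

View pics/s43c.png

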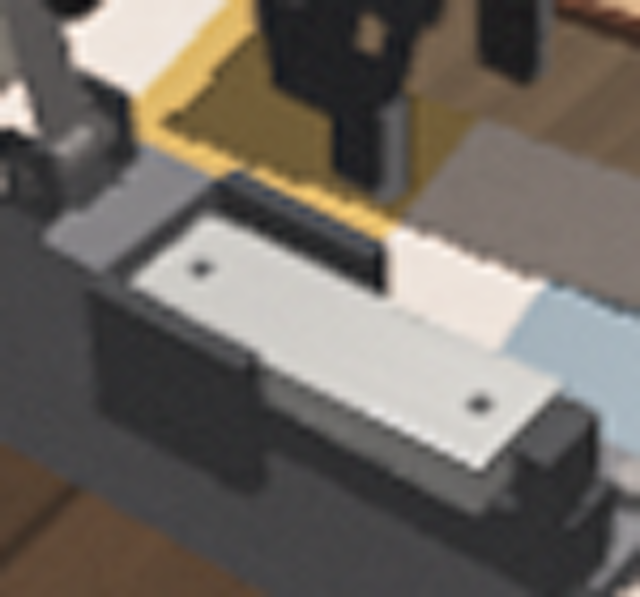

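>>> {"api": "drive_tool", "payload": {"commands": "-1 -1 0 0 0;-1 -2 0 -0.5 0;-1 -3 0 -1.3 0;-1 -3.3 0 -2.3 0;-1 -3.3 0 -3.3 0;-1 -3.3 0 -4.3 0;-1 -3.3 0 -5.1 0;-1 -3.3 0 -5.28 0"}}

```text
t: 50.82
tool_pos: [0.6998, 0.1319, 0.2833]
tool_rot: [-2.18, 0.081, 2.19]
contact_force: [-0.6, 0.6, -0.9]
opening: 0.0854
```

>>> {"api": "drive_tool", "payload": {"commands": "-1 0 0 0 0;-1 0 0 0 0;-1 0 0 0 0;-1 0 0 0 0"}}

```text
t: 51.15
tool_pos: [0.6953, 0.1338, 0.2893]
tool_rot: [-2.186, 0.077, 2.185]
contact_force: [0.4, -0.8, 0.6]
opening: 0.0857
```

```bash
python3 -c "
from h import *
g=np.array([0,0,-.0235])
go([lev(1.84)+g],YF)
im,d=snap('side','s44'); im=im[60:250,110:270]
cv2.imwrite('pics/s44c.png',cv2.resize(im,(500,594),interpolation=cv2.INTER_CUBIC))
"
```

```text
t 51.15 tcp [0.6953 0.1338 0.2893] yaw -4.04 F [ 0.4 -0.8  0.6] open 0.0857
[ 2.4   0.01 -0.06] 0.0 rows 2.3
```

View pics/s44c.png

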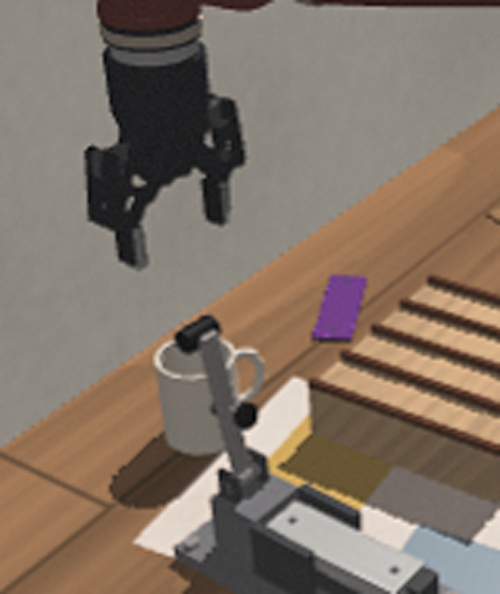

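>>> {"api": "drive_tool", "payload": {"commands": "-1 0.6 0.01 -0.06 0;-1 1.3 0.01 -0.06 0;-1 1.9 0.01 -0.06 0;-1 2.3 0.01 -0.06 0;-1 2.35 0.01 -0.06 0;-1 2.35 0.01 -0.06 0;-1 2.35 0.01 -0.06 0"}}

```text
t: 51.78
tool_pos: [0.6995, 0.1331, 0.1969]
tool_rot: [-2.188, 0.077, 2.182]
contact_force: [-0.8, 0.4, 0.1]
opening: 0.0853
```

>>> {"api": "drive_tool", "payload": {"commands": "0 0 0 0 0;0.4 0 0 0 0;0.6 0 0 0 0;0.7 0 0 0 0;0.7 0 0 0 0;0.7 0 0 0 0;0.7 0 0 0 0", "newtons": 25}}

```text
t: 52.37
tool_pos: [0.6994, 0.1338, 0.196]
tool_rot: [-2.187, 0.075, 2.182]
contact_force: [0.8, 2.8, 4.4]
opening: 0.0355
```

```bash
python3 -c "
from h import *
g=np.array([0,0,-.0235])
go([lev(t)+g for t in (1.84,)+tuple(np.arange(1.7,-.06,-.1))],YF)
im,d=snap('side','s45'); im=im[60:250,110:270]
cv2.imwrite('pics/s45c.png',cv2.resize(im,(500,594),interpolation=cv2.INTER_CUBIC))
"
```

```text
t 52.37 tcp [0.6994 0.1338 0.196 ] yaw -4.05 F [0.8 2.8 4.4] open 0.0355
[0.07 0.01 0.04] -0.0 rows 0.1
[-0.07  0.01  0.51] -0.0 rows 0.5
[-0.13  0.01  0.86] -0.0 rows 0.8
[-0.15  0.01  1.21] -0.0 rows 1.2
[-0.14  0.01  1.56] -0.0 rows 1.5
[-0.09  0.01  1.91] -0.0 rows 1.8
[-0.01  0.01  2.25] -0.0 rows 2.2
[0.1  0.01 2.58] -0.0 rows 2.5
[0.25 0.01 2.9 ] -0.0 rows 2.8
[0.43 0.01 3.2 ] -0.0 rows 3.1
[0.64 0.01 3.48] -0.0 rows 3.4
[0.87 0.01 3.75] -0.0 rows 3.7
[1.13 0.01 3.98] -0.0 rows 4.0
[1.41 0.01 4.19] -0.0 rows 4.2
[1.72 0.02 4.37] -0.0 rows 4.5
[2.03 0.02 4.52] -0.0 rows 4.8
[2.37 0.02 4.64] -0.0 rows 5.0
[2.71 0.02 4.72] -0.0 rows 5.2
[3.05 0.02 4.77] -0.0 rows 5.4
```

View pics/s45c.png

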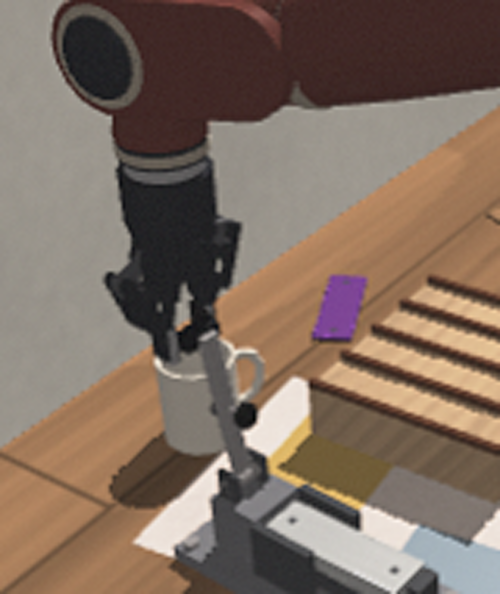

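>>> {"api": "drive_tool", "payload": {"commands": "0.7 -0.07 0 0.5 0;0.7 -0.13 0 0.86 0;0.7 -0.15 0 1.21 0;0.7 -0.14 0 1.56 0;0.7 -0.09 0 1.91 0;0.7 -0.01 0 2.25 0;0.7 0.1 0 2.58 0;0.7 0.25 0 2.9 0"}}

```text
t: 53.08
tool_pos: [0.5844, 0.1419, 0.1868]
tool_rot: [-2.191, 0.075, 2.178]
contact_force: [3.9, 3.1, 2.6]
opening: 0.0357
```

>>> {"api": "drive_tool", "payload": {"commands": "0.7 0.18 0 0.3 0;0.7 0.39 0 0.58 0;0.7 0.62 0 0.85 0;0.7 0.88 0 1.08 0;0.7 1.16 0 1.29 0;0.7 1.47 0 1.47 0;0.7 1.78 0 1.62 0;0.7 1.95 0 1.68 0"}}

```text
t: 53.75
tool_pos: [0.5169, 0.1468, 0.1068]
tool_rot: [-2.189, 0.075, 2.18]
contact_force: [3.2, 5.8, 3.8]
opening: 0.0353
```

```bash
python3 -c "
from h import *
g=np.array([0,0,-.0235])
go([lev(t)+g for t in (.25,.15,.05,0,-.03)],YF)
im,d=snap('side','s46'); im=im[110:280,130:310]
cv2.imwrite('pics/s46c.png',cv2.resize(im,(630,595),interpolation=cv2.INTER_CUBIC))
"
```

```text
t 53.75 tcp [0.5169 0.1468 0.1068] yaw -4.06 F [3.2 5.8 3.8] open 0.0353
[-0.02  0.01  0.  ] -0.0 rows 0.0
[0.31 0.01 0.1 ] -0.0 rows 0.3
[0.66 0.01 0.17] -0.0 rows 0.7
[0.83 0.01 0.19] -0.0 rows 0.8
[0.94 0.02 0.2 ] -0.0 rows 0.9
```

View pics/s46c.png

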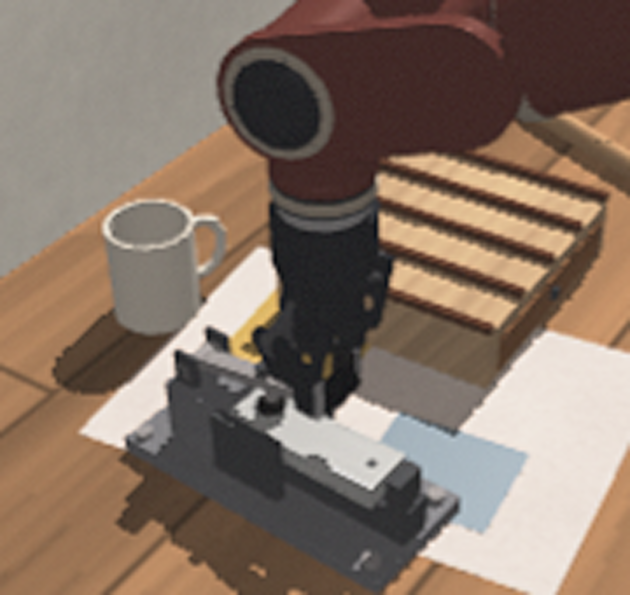

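>>> {"api": "drive_tool", "payload": {"commands": "0.7 0.2 0 0.06 0;0.7 0.4 0 0.12 0;0.7 0.6 0 0.16 0;0.7 0.75 0 0.18 0;0.7 0.85 0 0.19 0;0.7 0.9 0 0.19 0;0.7 0.92 0 0.19 0;0.7 0.92 0 0.19 0"}}

```text
t: 54.47
tool_pos: [0.5122, 0.1472, 0.0802]
tool_rot: [-2.191, 0.077, 2.18]
contact_force: [-19.7, 0.3, 47.2]
opening: 0.0352
```

```bash
python3 -c "
from h import *
g=np.array([0,0,-.0235])
go([lev(t)+g for t in (0,)],YF)
im,d=snap('side','s47'); im=im[110:280,130:310]
cv2.imwrite('pics/s47c.png',cv2.resize(im,(630,595),interpolation=cv2.INTER_CUBIC))
"
```

```text
t 54.47 tcp [0.5122 0.1472 0.0802] yaw -4.05 F [-19.7   0.3  47.2] open 0.0352
[0.17 0.02 0.07] 0.0 rows 0.2
```

View pics/s47c.png

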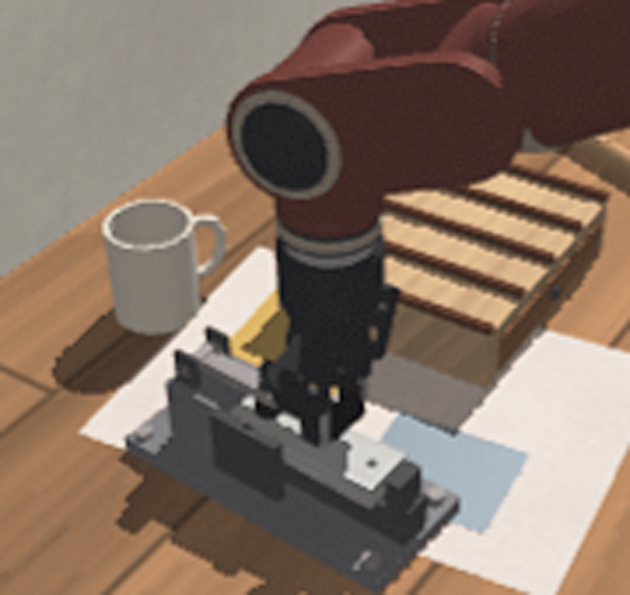

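>>> {"api": "drive_tool", "payload": {"commands": "0.7 -0.15 0 -0.06 0;0.7 -0.15 0 -0.06 0;0.3 -0.15 0 -0.06 0;-0.4 -0.15 0 -0.06 0;-1 -0.15 0 -0.06 0;-1 -0.15 0 -0.06 0"}}

```text
t: 55.02
tool_pos: [0.5102, 0.1457, 0.0751]
tool_rot: [-2.184, 0.079, 2.188]
contact_force: [-0.2, 0.5, -0.3]
opening: 0.0701
```

>>> {"api": "drive_tool", "payload": {"commands": "-1 -0.5 0 0 0;-1 -1.2 0 0 0;-1 -2 0 0 0;-1 -3 0 0 0;-1 -3.5 0 0.5 0;-1 -3.5 0 1.5 0;-1 -3.5 0 1.8 0;-1 -3.5 0 1.8 0"}}

```text
t: 55.68
tool_pos: [0.4369, 0.1513, 0.2152]
tool_rot: [-2.185, 0.078, 2.187]
contact_force: [-0.5, 0.2, 0.5]
opening: 0.0855
```

```bash
python3 -c "
from h import *
im,d=snap('side','s48'); im=im[170:270,155:265]
cv2.imwrite('pics/s48c.png',cv2.resize(im,(650,591),interpolation=cv2.INTER_CUBIC))
P=cloud('side',d); z=P[...,2]
s=(z>.075)&(z<.14)&(P[...,0]>.48)&(P[...,0]<.67)&(P[...,1]>.09)&(P[...,1]<.2)
q=P[s]; b=np.array([.5344,.145]);a=np.radians(YF);M=np.array([[np.cos(a),np.sin(a)],[-np.sin(a),np.cos(a)]])
l=(q[:,:2]-b)@M.T
for x0 in np.arange(-.05,.12,.01):
    k=(l[:,0]>=x0)&(l[:,0]<x0+.01)
    if k.any(): print(round(x0+.005,3),k.sum(),q[k,2].max().round(4),np.median(q[k,2]).round(4),l[k,1].min().round(3),l[k,1].max().round(3))
print(ctrl.get_obs()['t'],ctrl.get_obs()['tool_pos'])
"
```

```text
-0.045 16 0.1044 0.0972 -0.015 0.016
-0.035 70 0.1094 0.1037 -0.017 0.02
-0.025 33 0.1097 0.1053 -0.017 0.02
-0.015 4 0.0898 0.0878 -0.005 0.01
-0.005 24 0.0901 0.0889 -0.008 0.009
0.005 24 0.0912 0.0889 -0.009 0.038
0.015 25 0.0925 0.0892 -0.009 0.01
0.025 22 0.0918 0.0891 -0.009 0.012
0.035 31 0.0996 0.0893 -0.008 0.011
0.045 21 0.0991 0.0909 -0.009 0.011
0.055 17 0.0905 0.0885 -0.006 0.01
0.065 20 0.092 0.0885 -0.008 0.011
0.075 23 0.0916 0.0887 -0.01 0.01
0.085 19 0.0912 0.0889 -0.007 0.01
0.095 47 0.0999 0.0887 -0.021 0.023
0.105 67 0.1023 0.0912 -0.019 0.025
0.115 40 0.1018 0.0935 -0.019 0.024
55.7333 [0.43816443 0.15115234 0.21518595]
```

View pics/s48c.png

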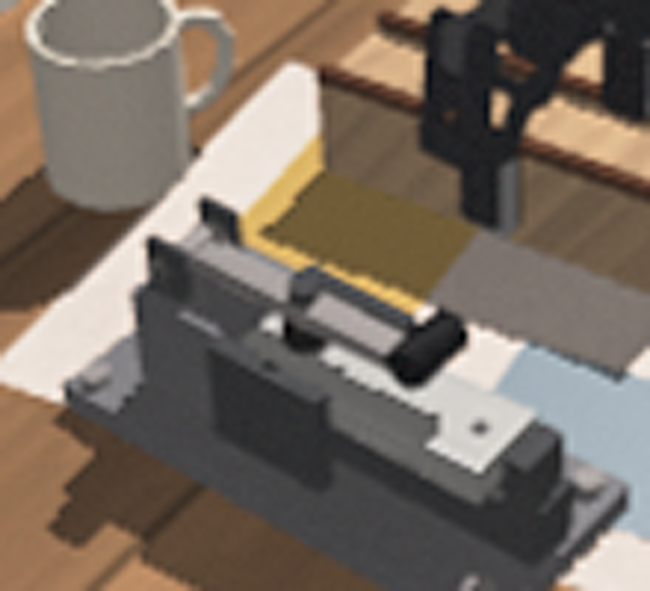

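```bash
python3 -c "
from h import *
im,d=snap('top','t49')
a=cv2.imread('pics/top0.png'); df=cv2.absdiff(im,a).max(2)
for n,(u0,v0,u1,v1) in dict(bottle=(80,155,130,200),mug=(230,90,275,135),hammer=(362,145,415,238)).items(): print(n,(df[v0:v1,u0:u1]>40).sum())
c=im[90:280,180:420]
cv2.imwrite('pics/t49c.png',cv2.resize(c,(720,570),interpolation=cv2.INTER_CUBIC))
o=ctrl.get_obs();print(o['tool_pos'],o['contact_force'],o['t'])
"
```

```text
bottle 4
mug 0
hammer 0
[0.43889792 0.15110332 0.21524647] [0.45084661 0.50476613 0.43927707] 55.7833
```

View pics/t49c.png

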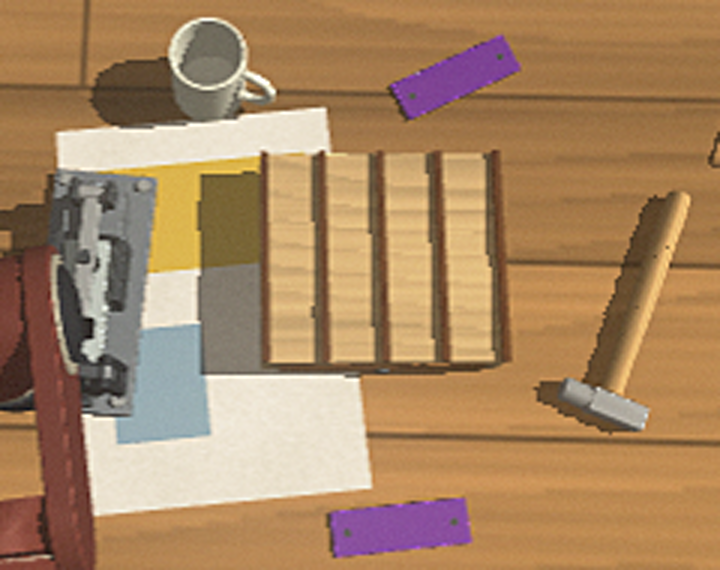

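The stand is empty, the lever lies level, the bystanders haven't moved, and the robot is touching nothing. Handing the job in.

```bash
python3 -c "
from station import ctrl
print(ctrl.finish_job())"
```

```text
the job is handed in; nothing more can be done
None
```

I opened the lever to about 1.84 rad, then pushed each of the four aluminium plates over the stand's near edge and laid them in the fixture. I squeezed the stack straight after the second, third and fourth plates, then swung the lever shut and let go. The job was handed in at about 56 s.

**Last checks**
- **Plates:** all four are stacked flat between the stops and cheeks. From the side camera, the hole positions of the second, third and top plates agree to about 2 mm. The stand is empty.
- **Lever:** its top reads level along its whole length, about 0.089 m above the bench (0.090 m expected). That means fully shut.
- **Bystanders:** the mug and hammer show no change from the first picture, and the bottle only 4 pixels.
- **Robot:** clear of everything when I handed in.

**What went wrong on the way**
- **First plate:** its far end landed on top of the hinge block. I lifted it, moved it back about 6 mm and set it down again.
- **Second plate:** the fingertips came down on the plate below, with 38 N at the wrist. I let the plate drop about 12 mm between the guides. The third and fourth were gripped lower in the fingers and dropped about 5 mm.
- **Third plate:** the first push slid over it, so I repeated it with the tip lower.
- **Closing the lever:** the wrist force reached 47 N (120 N allowed) at the end of the swing, and I eased off straight away. I believe this was the fingers pushing the lever against its stop, not the gripper's body pressing on something, which has a 40 N limit. I could not confirm that.

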